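# Zero the check balance and sort out the empty nozzle holder

## Robot

A 6-joint arm with a two-finger parallel gripper is mounted at the origin on a cart in front of the work surface, level with it; the furniture and walls round the work are solid. World frame = base frame: x ahead of the robot, y to its left, z up, the work surface at z = 0. Lengths are in m, angles in rad, forces in N, time in s.
With the tool pointing down it reaches from about 0.35 to 0.775 m from the base axis. Payload 7.3 kg.
Tool frame: the origin (TCP) lies at the very end of the fingers, on their centre line; the grasp point (between the pads) lies 19 mm behind it (robot.hold_point_z is the distance from the TCP to the grasp point, in m); z points along the fingers, y is the direction in which the jaws open and shut (so a half turn about z gives the same grasp; the last joint's range is limited). The gripper opens to 92 mm and grips with 3 to 60 N. Pads are 19 mm wide; open, the fingers measure 130 mm over their backs; the gripper's body (75 mm by 190 mm) begins 47 mm behind the grasp point.
Start: joints at [-1.416, 0.342, 1.524, -0, 1.275, -0.146], TCP at [0.156, -0.501, 0.227] pointing down, gripper open.
Joint ranges: [-2.53, 2.53], [-0.77, 2.02], [0.04, 2.7], [-1, 4.14], [0.28, 2.66], [-3.11, 3.11]. Speed limits (rad/s): [2.57, 2.57, 3.14, 3.14, 3.14, 3.14].

## Interface

Orientations are given as [roll, pitch, yaw] about the fixed x, y, z axes, in that order (R = Rz(yaw) Ry(pitch) Rx(roll)).
In Python, from cell import monitor, viewer, robot gives the robot as it stands.
- The arm moves only by the tool move_arm, never from a script. Its argument "deltas" is a list of rows, each an object of numbers: "x", "y", "z": the shift along the tool's x, y, z in m; "wx", "wy", "wz": the turn, a rotation vector about the tool's x, y, z in degrees; "hand": the opening, from 0 (shut) to 1 (fully open). In form: [{"x": .., "y": .., "z": .., "wx": .., "wy": .., "wz": .., "hand": ..}, ...]. A call has 1 to 8 rows; each row is the pose to reach, as a shift and turn from the pose commanded when the call began, along the tool's axes at that moment; what a row does not reach only later rows make up. A row lasts 1/8 s, in which the tool goes at most 62.5 mm and 10.7 degrees, less where a joint would pass 70% of its speed; a pose out of reach is approached as far as the arm can. A call with a gripper value outside its range is refused whole. The fingers move at their own pace and stop on an object; "grip_force" is the grip in N (left out, the last holds). Time passes only in rows, so rows that repeat a pose let the fingers close. It gives the time, the measured TCP pose, the force and the opening at its end, in the units of the state.
- monitor.observe(): the state, without advancing time (a new reading comes with each control period).
- viewer.read_camera(name): name is "side" or "top" or "wrist"; returns the picture (400x640x3 uint8, red, green, blue); there is no depth.
- viewer.camera_params(name): a dict with "camera_matrix" (3x3 intrinsics, pixels), "R" (3x3) and "t" (3): a world point X has camera coordinates R X + t. Camera axes: x right, y down, z forward; pixel columns grow to the right and rows downward; lengths in m; the calibration is good to about 2 mm. A picture is of the moment at which its call begins: read the wrist's pose just before it. camera_params takes no time and is no camera call; for the wrist camera it gives the pose at the moment of the call.
- robot.hand_in(): hands the job in, once; it reports no verdict.
The state is a dict: "time": time; "qpos": joint angles; "qvel": joint speeds; "joint_efforts": joint torques, N m; "tool_pos": TCP position; "tool_rot": TCP orientation; "contact_force": force on the tool from outside, world axes, zero at the start; "torque": the same for the moment, N m; "opening": finger opening in m.
Only numpy, scipy, OpenCV 4.12 (cv2) and the standard library are available. Lean on these libraries where they do the work, as an engineer would, in place of code of your own. Each camera call takes 0.05 s, during which the arm holds its last target. There are 200 camera calls.

## Task

One of the two closed nozzle holders was put together without its needle and spring. With the pan empty, bring the check balance to zero by pushing (not gripping) the brass tare weight along the beam, then lay either one of the holders on the pan, let go and read the pointer: in the red field it is light (empty), in the green field heavy (complete). Finish with the heavy holder lying in the green tray and the light one lying in the red tray, the balance empty and still at zero; be gentle with the balance, its knife edges are spoiled by a hard push, and leave the other tools alone.

Things in the scene. Friction and masses are not known exactly. Their poses are not given: they have to be found in the camera images.
- balance: check balance fixed to the bench: grey base 124 mm (own x) by 276 mm (own y), 22 mm high, with a column in its middle; origin at the centre of the underside. Own x points away from the dial's face, own y along the beam from the pivot towards the pan. Knife edges and slide are spoiled if the beam, tare weight or pan is pushed or gripped with more than 10 N or a part is set down with more than 20 N (a fall of some 6 mm).
- beam_pivot (a point): pivot of the beam, on top of the column, 155 mm above the bench; axes as the balance's. The beam bar, 8 mm wide and 10 mm high, is centred on it; the pan stands on the bar's +y arm, 80 mm from here, the tare weight rides on the -y arm, whose bar ends 149 mm from here (end cap 14 mm high). A brass bob swings below, behind the column.
- dial_zero (a point): zero mark: long black line on the white dial, 113 mm below the pivot, on its front (own -x) face; the black pointer hangs before it, plumb at zero. The dial runs from 22 to 70 mm above the bench; to own -y lie a red field, a black dividing line at 0.245 rad and a green field.
- beam_tilt (a joint): beam tilt, rad: 0 level, positive pan side down (pointer goes to red, then green); stops -0.09 and 0.40. Starts on the -0.09 stop. Zeroed means within 0.02. Zeroed, a light holder gives about 0.17, a complete one 0.30. Damped: at rest after about 1.5 s. Off the stop, each mm the tare weight moves towards the pivot adds about 0.0055.
- tare_top (a point): top centre of the tare weight, 36 mm above the bar's middle: brass block 30 mm across the bar, 24 mm along it, 32 mm high, centred on the bar, with a round head of 24 mm diameter on top flush with its end faces. To be pushed at an end face, not gripped. Slides on the bar from 130 to 40 mm from the pivot and stays put.
- tare_mark (a point): index line on the tare weight's side at the bar's middle height. Stiff grease: resists with about 1 N at rest, 4 N at 0.04 m/s, over 10 N at 0.13 m/s. Starts 118 to 130 mm from the pivot; the zero lies between 72 and 98 mm, shown by nothing but the beam. A push also tilts the beam: read it with the hand off.
- pan_floor (a point): centre of the pan's upper face: level steel plate 108 mm along the balance's x, 50 mm along its y, 199 mm above the bench at zero tilt; sinks about 80 mm per rad, stays level. Pairs of lips 38 mm to each side along x, 14 mm high, 30 mm apart, hold a part lying along x; the middle 60 mm is free for fingers.
- holder_1: closed steel nozzle holder on its side, about 110 mm long (own y), 16 mm wide where gripped (own x), 19 mm high; origin at the centre of its underside. The two look alike: one is complete, about 180 g, the other lacks needle, spindle and spring, about 100 g (each within 6 percent). Either may lie in either place.
- holder_2: closed steel nozzle holder on its side, about 110 mm long (own y), 16 mm wide where gripped (own x), 19 mm high; origin at the centre of its underside. The two look alike: one is complete, about 180 g, the other lacks needle, spindle and spring, about 100 g (each within 6 percent). Either may lie in either place.
- green_tray: green parts tray fixed to the bench, open at the top, 150 mm along its own x, 94 mm along its own y, 24 mm high, walls and floor 3 mm; origin at the centre of its underside. The two trays may stand in either place.
- red_tray: red parts tray fixed to the bench, open at the top, 150 mm along its own x, 94 mm along its own y, 24 mm high, walls and floor 3 mm; origin at the centre of its underside. The two trays may stand in either place.
- marker: loose black and blue marker pen, 14 x 127 x 14 mm, a bystander; origin at the centre of its underside
- drift_punch: loose brass drift punch, 13 x 104 x 13 mm, a bystander; origin at the centre of its underside

How it is judged:
By the outcome, as a careful person would: the job done as asked, in the order asked, and still so for the second after the job is handed in, with the robot touching nothing.
It also fails if it takes over 72 s, if anything falls off the work surface, if the arm or the gripper's body presses on something with over 40 N, if the wrist force passes 120 N, or if a joint passes its speed limit or range.

## Working session

There is one attempt and no reset: what is moved stays moved. The work goes in short steps, Python scripts to look and compute and a tool call to move; the robot and the scene stay as the last step left them, time stands still between calls to the robot, and variables do not carry over. Pictures are saved under pics/ and viewed, about 8 in all and at most 12, crops included, and the job is handed in when it is done.

Besides the shell and the picture viewer there is one more tool, called after "Emit:" by a JSON object that holds its "name" and its "arguments", one argument or row to a line. move_arm: Moves the arm, as the interface text tells. Its arguments: {"type":"object","properties":{"deltas":{"type":"array","items":{"type":"object","properties":{"x":{"type":"number"},"y":{"type":"number"},"z":{"type":"number"},"wx":{"type":"number"},"wy":{"type":"number"},"wz":{"type":"number"},"hand":{"type":"number"}}}},"grip_force":{"type":"number"}},"required":["deltas"]}

```bash
ls; mkdir -p pics; python3 - <<'E'
from cell import monitor, viewer, robot
import cv2,numpy as np
for n in ("top","side"):
    im=viewer.read_camera(n); cv2.imwrite(f"pics/{n}0.png",im[:,:,::-1])
    p=viewer.camera_params(n); print(n,np.round(p["camera_matrix"],1).tolist(),np.round(p["R"],4).tolist(),np.round(p["t"],4).tolist())
s=monitor.observe();print(s["time"],s["tool_pos"],s["tool_rot"],robot.hold_point_z)
E
```

```text
pics
top [[368.6, 0.0, 318.1], [0.0, 368.6, 202.8], [0.0, 0.0, 1.0]] [[-0.0272, -0.9995, 0.016], [-0.9978, 0.0262, -0.0611], [0.0606, -0.0176, -0.998]] [-0.0049, 0.513, 1.1939]
side [[388.7, 0.0, 314.8], [0.0, 388.7, 203.8], [0.0, 0.0, 1.0]] [[-0.9027, -0.4303, -0.0076], [-0.1789, 0.3912, -0.9027], [0.3914, -0.8135, -0.4301]] [0.4302, 0.2335, 0.8979]
0.1 [ 0.15551738 -0.50105333  0.22612305] [-3.14024527e+00 -1.88878827e-04  3.00831129e-01] 0.0188
```

View pics/top0.png

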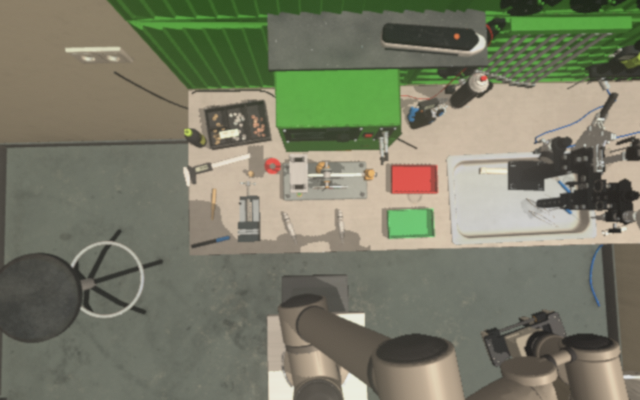

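View pics/side0.png

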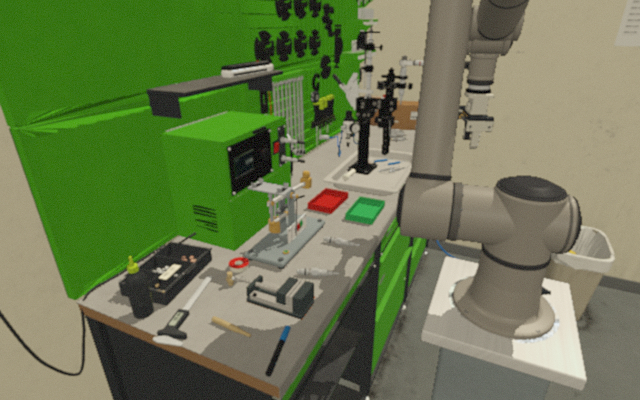

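```bash
cat > h.py <<'E'
from cell import monitor, viewer, robot
import cv2,numpy as np
from scipy.spatial.transform import Rotation as Rot
def P(n):
    p=viewer.camera_params(n); return np.array(p["camera_matrix"]),np.array(p["R"]),np.array(p["t"])
def ray(n,uv,z,p=None):
    K,R,t=p or P(n); d=R.T@np.linalg.solve(K,[uv[0],uv[1],1.]); c=-R.T@t
    return c+d*(z-c[2])/d[2]
def proj(n,X,p=None):
    K,R,t=p or P(n); q=K@(R@np.array(X)+t); return q[:2]/q[2]
def two(n1,uv1,n2,uv2):
    A=[];b=[]
    for n,uv in((n1,uv1),(n2,uv2)):
        K,R,t=P(n); d=R.T@np.linalg.solve(K,[uv[0],uv[1],1.]); d/=np.linalg.norm(d); M=np.eye(3)-np.outer(d,d); A.append(M); b.append(M@(-R.T@t))
    return np.linalg.lstsq(np.vstack(A),np.hstack(b),rcond=None)[0]
def shot(n,name,box,s):
    im=viewer.read_camera(n)[:,:,::-1]; cv2.imwrite(f"pics/{name}_full.png",im)
    x0,y0,x1,y1=box; cv2.imwrite(f"pics/{name}.png",cv2.resize(im[y0:y1,x0:x1],None,fx=s,fy=s,interpolation=cv2.INTER_CUBIC)); return im
E
python3 - <<'E'
from h import *
im=cv2.imread("pics/top0.png"); a=cv2.resize(im[140:245,270:450],None,fx=4.4,fy=4.4,interpolation=cv2.INTER_CUBIC)
cv2.imwrite("pics/tc.png",a)
hsv=cv2.cvtColor(im,cv2.COLOR_BGR2HSV)
for nm,lo,hi in(("red",(0,150,80),(8,255,255)),("green",(60,120,80),(90,255,255))):
    m=cv2.inRange(hsv,lo,hi); m[:,:380]=0;m[:160]=0;m[:,445:]=0;m[245:]=0
    c=max(cv2.findContours(m,0,2)[0],key=cv2.contourArea); r=cv2.minAreaRect(c); bp=cv2.boxPoints(r)
    w=np.array([ray("top",q,.024) for q in bp]); print(nm,r,np.round(w,3).tolist(),w.mean(0).round(3))
for uv,z in(((298,175),.2),((370,174),.19),((289,223),.015),((340,223),.015),((283,198),.022),((367,198),.022),((283,162),.022),((367,162),.022)): print(uv,ray("top",uv,z).round(3))
for n in("side","top"):
    K,R,t=P(n); print(n,-R.T@t)
s=monitor.observe(); 
K,R,t=P("wrist"); print("wrist",-R.T@t,R.round(3).tolist(),K.round(1).tolist())
E
```

```text
red ((411.5, 179.0), (26.0, 39.0), 90.0) [[0.627, -0.265, 0.024], [0.624, -0.394, 0.024], [0.538, -0.39, 0.024], [0.541, -0.262, 0.024]] [ 0.583 -0.328  0.024]Traceback (most recent call last):
  File "<stdin>", line 7, in <module>
ValueError: max() iterable argument is empty
```

View pics/tc.png

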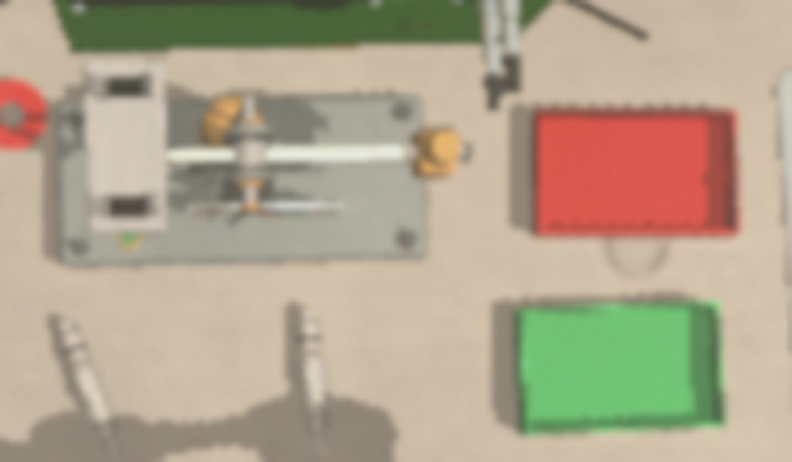

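```bash
python3 - <<'E'
from h import *
f=lambda u,v,z:ray("top",(270+(u-1.7)/4.4,140+(v-1.7)/4.4),z).round(4)
for n,u,v,z in(("base",60,100,.022),("base",60,265,.022),("base",425,257,.022),("base",425,95,.022),("bar",180,155,.162),("bar",400,153,.152),("tare",440,148,.19),("pan",88,65,.21),("pan",165,65,.21),("pan",165,228,.21),("pan",88,230,.21),("h1a",64,320,.01),("h1b",116,450,.01),("h2a",303,303,.01),("h2b",321,452,.01),("gt",517,310,.024),("gt",715,302,.024),("gt",722,425,.024),("gt",520,432,.024),("rt",536,110,.024),("rt",736,112,.024),("rt",735,236,.024),("rt",534,234,.024)): print(n,f(u,v,z))
K,R,t=P("wrist"); print("wrist",-R.T@t,R.round(3).tolist(),K.round(1).tolist()); s=monitor.observe(); print(s["contact_force"],s["opening"],Rot.from_euler("xyz",s["tool_rot"]).as_matrix().round(3))
E
```

```text
base [0.6483 0.0921 0.022 ]
base [0.525  0.0948 0.022 ]
base [ 0.5239 -0.1765  0.022 ]
base [ 0.6454 -0.1808  0.022 ]
bar [0.5855 0.0036 0.162 ]
bar [ 0.5846 -0.1429  0.152 ]
tare [ 0.582  -0.1636  0.19  ]
pan [0.6374 0.06   0.21  ]
pan [0.6362 0.0115 0.21  ]
pan [0.5331 0.0142 0.21  ]
pan [0.5331 0.0624 0.21  ]
h1a [0.4846 0.0936 0.01  ]
h1b [0.3869 0.0571 0.01  ]
h2a [ 0.4926 -0.0855  0.01  ]
h2b [ 0.3811 -0.0955  0.01  ]
gt [ 0.4826 -0.2432  0.024 ]
gt [ 0.4846 -0.3911  0.024 ]
gt [ 0.3934 -0.3921  0.024 ]
gt [ 0.3924 -0.2419  0.024 ]
rt [ 0.6317 -0.2632  0.024 ]
rt [ 0.6265 -0.4135  0.024 ]
rt [ 0.5334 -0.4084  0.024 ]
rt [ 0.5388 -0.2581  0.024 ]
wrist [ 0.23039544 -0.47722074  0.3833277 ] [[0.296, -0.955, -0.002], [-0.914, -0.284, 0.291], [-0.278, -0.084, -0.957]] [[351.0, 0.0, 320.1], [0.0, 351.0, 200.4], [0.0, 0.0, 1.0]]
[ 0.996765   -0.19784607  0.31804748] 0.09195977902816846 [[ 0.955  0.296 -0.   ]
 [ 0.296 -0.955  0.001]
 [ 0.    -0.001 -1.   ]]
```

Emit:
{"name": "move_arm", "arguments": {
  "deltas": [
    {"x":0.355,"y":-0.153,"z":-0.074,"wz":-162.8,"hand":0.55},
    {"x":0.355,"y":-0.153,"z":-0.074,"wz":-162.8,"hand":0.55},
    {"x":0.355,"y":-0.153,"z":-0.074,"wz":-162.8,"hand":0.55},
    {"x":0.355,"y":-0.153,"z":-0.074,"wz":-162.8,"hand":0.55},
    {"x":0.355,"y":-0.153,"z":-0.074,"wz":-162.8,"hand":0.55},
    {"x":0.355,"y":-0.153,"z":-0.074,"wz":-162.8,"hand":0.55},
    {"x":0.355,"y":-0.153,"z":-0.074,"wz":-162.8,"hand":0.55},
    {"x":0.355,"y":-0.153,"z":-0.074,"wz":-162.8,"hand":0.55}
  ]
}}

```text
schema error: expected keys x, y, z, wx, wy, wz, hand
```

```bash
cat >> h.py <<'E'
def to(x,y,z,yaw=180.,pitch=0.):
    """deltas in tool axes from the present pose to a pose with tool down (roll 180) / tilted by pitch about world y"""
    s=monitor.observe(); A=Rot.from_euler("xyz",s["tool_rot"]); B=Rot.from_euler("y",pitch,degrees=True)*Rot.from_euler("xyz",[180,0,yaw],degrees=True)
    print("t",round(s["time"],2),"at",np.round(s["tool_pos"],4),"F",np.round(s["contact_force"],1),"-> xyz",A.inv().apply(np.array([x,y,z])-s["tool_pos"]).round(4),"w",np.degrees((A.inv()*B).as_rotvec()).round(1))
E
python3 -c "
from h import *
to(.55,-.163,.27)"
```

```text
t 0.1 at [ 0.1555 -0.5011  0.2261] F [ 1.  -0.2  0.3] -> xyz [ 0.4769 -0.206  -0.0435] w [-0.000e+00 -1.000e-01 -1.628e+02]
```

All keys are required.

Emit:
{"name": "move_arm", "arguments": {
  "deltas": [
    {"x":0.355,"y":-0.153,"z":-0.074,"wx":0,"wy":0,"wz":-162.8,"hand":0.55},
    {"x":0.355,"y":-0.153,"z":-0.074,"wx":0,"wy":0,"wz":-162.8,"hand":0.55},
    {"x":0.355,"y":-0.153,"z":-0.074,"wx":0,"wy":0,"wz":-162.8,"hand":0.55},
    {"x":0.355,"y":-0.153,"z":-0.074,"wx":0,"wy":0,"wz":-162.8,"hand":0.55},
    {"x":0.355,"y":-0.153,"z":-0.074,"wx":0,"wy":0,"wz":-162.8,"hand":0.55},
    {"x":0.355,"y":-0.153,"z":-0.074,"wx":0,"wy":0,"wz":-162.8,"hand":0.55},
    {"x":0.355,"y":-0.153,"z":-0.074,"wx":0,"wy":0,"wz":-162.8,"hand":0.55},
    {"x":0.355,"y":-0.153,"z":-0.074,"wx":0,"wy":0,"wz":-162.8,"hand":0.55}
  ]
}}

```text
time: 1.1
tool_pos: [0.4504, -0.2486, 0.3005]
tool_rot: [-3.142, -0.0, 1.81]
contact_force: [-0.0, 0.2, -0.8]
opening: 0.0509
```

```bash
python3 -c "
from h import *
to(.52,-.16,.27)"
```

```text
t 1.1 at [ 0.4504 -0.2486  0.3005] F [-0.   0.2 -0.8] -> xyz [0.0696 0.0886 0.0306] w [  0.   -0.  -76.3]
```

Emit:
{"name": "move_arm", "arguments": {
  "deltas": [
    {"x":0.07,"y":0.089,"z":0.03,"wx":0,"wy":0,"wz":-76.3,"hand":0.55},
    {"x":0.07,"y":0.089,"z":0.03,"wx":0,"wy":0,"wz":-76.3,"hand":0.55},
    {"x":0.07,"y":0.089,"z":0.03,"wx":0,"wy":0,"wz":-76.3,"hand":0.55},
    {"x":0.07,"y":0.089,"z":0.03,"wx":0,"wy":0,"wz":-76.3,"hand":0.55},
    {"x":0.07,"y":0.089,"z":0.03,"wx":0,"wy":0,"wz":-76.3,"hand":0.55},
    {"x":0.07,"y":0.089,"z":0.03,"wx":0,"wy":0,"wz":-76.3,"hand":0.55},
    {"x":0.07,"y":0.089,"z":0.03,"wx":0,"wy":0,"wz":-76.3,"hand":0.55},
    {"x":0.07,"y":0.089,"z":0.03,"wx":0,"wy":0,"wz":-76.3,"hand":0.55}
  ]
}}

```text
time: 2.1
tool_pos: [0.5198, -0.1616, 0.2703]
tool_rot: [3.141, -0.001, 3.132]
contact_force: [0.1, 0.1, -0.3]
opening: 0.0504
```

```bash
python3 -c "
from h import *
to(.583,-.164,.17)
np.savez('w1.npz',*P('wrist')); shot('wrist','w1',(0,0,640,400),1.2)"
```

```text
t 2.1 at [ 0.5198 -0.1616  0.2703] F [ 0.1  0.1 -0.3] -> xyz [-0.0633 -0.0018  0.1003] w [ 0.  -0.  -0.6]
```

View pics/w1.png

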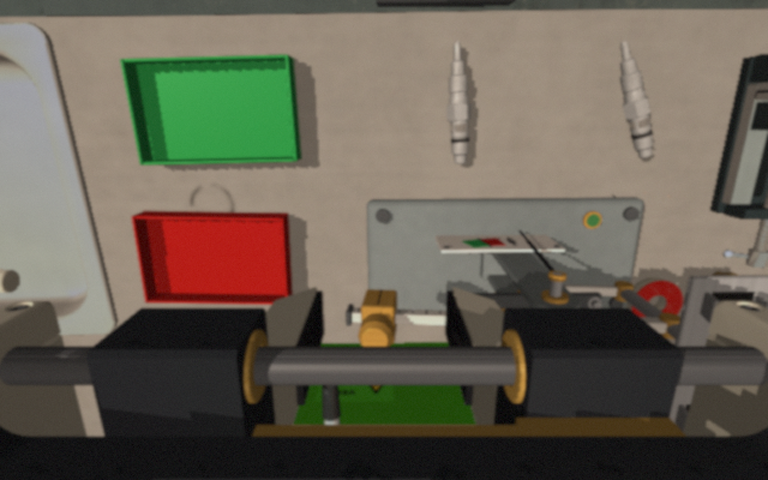

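```bash
python3 -c "
from h import *
d=np.load('w1.npz');p=[d[k] for k in d.files]
f=lambda n,u,v,z:print(n,ray('',(u/1.2,v/1.2),z,p).round(4))
f('tareTop',376,332,.180);f('tareTopL',361,322,.180);f('tareTopR',393,322,.18);f('blkL',362,291,.16);f('blkR',397,291,.16)
f('h2tip',457,42,.01);f('h2tail',460,163,.01);f('h1tip',626,42,.01);f('h1tail',648,157,.01)
f('g',123,60,.024);f('g',290,56,.024);f('g',298,160,.024);f('g',142,163,.024)
f('r',135,215,.024);f('r',288,213,.024);f('r',289,302,.024);f('r',146,302,.024)
f('base',372,198,.022);f('base',640,198,.022);f('dialL',440,250,.07);f('dialR',565,249,.07);f('ptr',520,232,.04)
"
```

```text
tareTop [ 0.5785 -0.1666  0.18  ]
tareTopL [ 0.5711 -0.1763  0.18  ]
tareTopR [ 0.5713 -0.1554  0.18  ]
blkL [ 0.558  -0.1763  0.16  ]
blkR [ 0.5582 -0.1522  0.16  ]
h2tip [ 0.3798 -0.0931  0.01  ]
h2tail [ 0.4884 -0.0858  0.01  ]
h1tip [0.3813 0.0603 0.01  ]
h1tail [0.4845 0.0978 0.01  ]
g [ 0.3935 -0.3906  0.024 ]
g [ 0.3917 -0.2425  0.024 ]
g [ 0.4825 -0.2417  0.024 ]
g [ 0.4838 -0.3897  0.024 ]
r [ 0.5342 -0.4054  0.024 ]
r [ 0.5337 -0.255   0.024 ]
r [ 0.6291 -0.2612  0.024 ]
r [ 0.6276 -0.4108  0.024 ]
base [ 0.52   -0.1724  0.022 ]
base [0.5227 0.0893 0.022 ]
dialL [ 0.5584 -0.1111  0.07  ]
dialR [5.586e-01 5.000e-04 7.000e-02]
ptr [ 0.5509 -0.031   0.04  ]
```

Emit:
{"name": "move_arm", "arguments": {
  "deltas": [
    {"x":-0.03,"y":-0.003,"z":0.03,"wx":0,"wy":0,"wz":-0.6,"hand":0.55},
    {"x":-0.064,"y":-0.003,"z":0.06,"wx":0,"wy":0,"wz":-0.6,"hand":0.55},
    {"x":-0.064,"y":-0.003,"z":0.085,"wx":0,"wy":0,"wz":-0.6,"hand":0.55},
    {"x":-0.064,"y":-0.003,"z":0.1,"wx":0,"wy":0,"wz":-0.6,"hand":0.55},
    {"x":-0.064,"y":0.003,"z":0.1,"wx":0,"wy":0,"wz":-0.6,"hand":0.55},
    {"x":-0.064,"y":0.005,"z":0.1,"wx":0,"wy":0,"wz":-0.6,"hand":0.55},
    {"x":-0.064,"y":0.008,"z":0.1,"wx":0,"wy":0,"wz":-0.6,"hand":0.55},
    {"x":-0.064,"y":0.011,"z":0.1,"wx":0,"wy":0,"wz":-0.6,"hand":0.55}
  ]
}}

```text
time: 3.15
tool_pos: [0.5846, -0.1519, 0.172]
tool_rot: [-3.14, 0.002, -3.14]
contact_force: [1.0, -2.6, 1.8]
opening: 0.0505
```

```bash
python3 -c "
from h import *
to(.583,-.1165,.17)"
```

```text
t 3.15 at [ 0.5846 -0.1519  0.172 ] F [ 1.  -2.6  1.8] -> xyz [0.0015 0.0354 0.0019] w [-0.1  0.1  0.1]
```

Emit:
{"name": "move_arm", "arguments": {
  "deltas": [
    {"x":0,"y":0.0035,"z":0,"wx":0,"wy":0,"wz":0,"hand":0.55},
    {"x":0,"y":0.007,"z":0,"wx":0,"wy":0,"wz":0,"hand":0.55},
    {"x":0,"y":0.0105,"z":0,"wx":0,"wy":0,"wz":0,"hand":0.55},
    {"x":0,"y":0.014,"z":0,"wx":0,"wy":0,"wz":0,"hand":0.55},
    {"x":0,"y":0.0175,"z":0,"wx":0,"wy":0,"wz":0,"hand":0.55},
    {"x":0,"y":0.021,"z":0,"wx":0,"wy":0,"wz":0,"hand":0.55},
    {"x":0,"y":0.0245,"z":0,"wx":0,"wy":0,"wz":0,"hand":0.55},
    {"x":0,"y":0.028,"z":0,"wx":0,"wy":0,"wz":0,"hand":0.55}
  ]
}}

```text
time: 4.15
tool_pos: [0.584, -0.123, 0.1707]
tool_rot: [-3.141, -0.0, -3.14]
contact_force: [0.9, -4.4, 2.7]
opening: 0.0506
```

Emit:
{"name": "move_arm", "arguments": {
  "deltas": [
    {"x":0,"y":0.0035,"z":0,"wx":0,"wy":0,"wz":0,"hand":0.55},
    {"x":0,"y":0.007,"z":0,"wx":0,"wy":0,"wz":0,"hand":0.55},
    {"x":0,"y":0.007,"z":0,"wx":0,"wy":0,"wz":0,"hand":0.55}
  ]
}}

```text
time: 4.53
tool_pos: [0.5839, -0.1154, 0.1704]
tool_rot: [3.141, -0.001, -3.14]
contact_force: [-0.4, -1.1, 0.5]
opening: 0.0505
```

Emit:
{"name": "move_arm", "arguments": {
  "deltas": [
    {"x":0,"y":-0.012,"z":0,"wx":0,"wy":0,"wz":0,"hand":0.55},
    {"x":0,"y":-0.012,"z":-0.04,"wx":0,"wy":0,"wz":0,"hand":0.55},
    {"x":0.03,"y":0,"z":-0.08,"wx":0,"wy":0,"wz":0,"hand":0.55},
    {"x":0.08,"y":0.03,"z":-0.08,"wx":0,"wy":-10,"wz":0,"hand":0.55},
    {"x":0.124,"y":0.045,"z":-0.05,"wx":0,"wy":-20,"wz":0,"hand":0.55},
    {"x":0.124,"y":0.045,"z":-0.03,"wx":0,"wy":-30,"wz":0,"hand":0.55},
    {"x":0.124,"y":0.045,"z":-0.03,"wx":0,"wy":-30,"wz":0,"hand":0.55},
    {"x":0.124,"y":0.045,"z":-0.03,"wx":0,"wy":-30,"wz":0,"hand":0.55}
  ]
}}

```text
time: 5.52
tool_pos: [0.4593, -0.0717, 0.2005]
tool_rot: [3.141, 0.523, 3.141]
contact_force: [-0.1, -0.8, 0.7]
opening: 0.0504
```

Emit:
{"name": "move_arm", "arguments": {
  "deltas": [
    {"x":0,"y":0,"z":0,"wx":0,"wy":0,"wz":0,"hand":0.55},
    {"x":0,"y":0,"z":0,"wx":0,"wy":0,"wz":0,"hand":0.55},
    {"x":0,"y":0,"z":0,"wx":0,"wy":0,"wz":0,"hand":0.55},
    {"x":0,"y":0,"z":0,"wx":0,"wy":0,"wz":0,"hand":0.55},
    {"x":0,"y":0,"z":0,"wx":0,"wy":0,"wz":0,"hand":0.55}
  ]
}}

```text
time: 6.15
tool_pos: [0.4601, -0.0714, 0.2007]
tool_rot: [-3.141, 0.524, -3.14]
contact_force: [0.0, 0.3, 0.4]
opening: 0.0506
```

```bash
python3 -c "
from h import *
to(.46,-.07,.2,180,-30)
np.savez('w2.npz',*P('wrist')); shot('wrist','w2',(120,40,580,360),1.7)"
```

```text
t 6.15 at [ 0.4601 -0.0714  0.2007] F [0.  0.3 0.4] -> xyz [0.0004 0.0014 0.0006] w [ 0.  -0.   0.1]
```

View pics/w2.png

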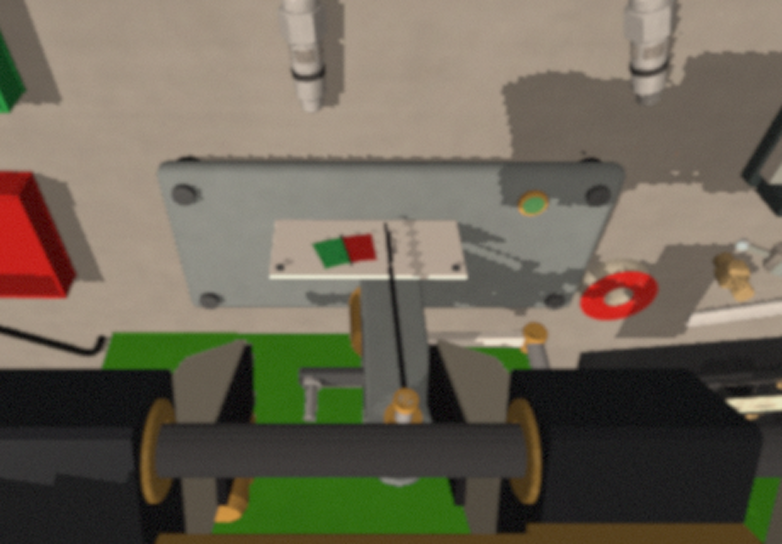

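```bash
cat >> h.py <<'E'
def onx(uv,x,p):
    K,R,t=p; d=R.T@np.linalg.solve(K,[uv[0],uv[1],1.]); c=-R.T@t; return c+d*(x-c[0])/d[0]
E
python3 -c "
from h import *
d=np.load('w2.npz');p=[d[k] for k in d.files]
c=lambda u,v:(120+u/1.7-.2,40+v/1.7-.2)
for n,u,v,z in(('dtopL',272,277,.07),('dtopR',467,277,.07),('dbotL',275,220,.022),('dbotR',460,220,.022)):print(n,ray('',c(u,v),z,p).round(4))
for x in(.545,.552,.558):
  a=onx(c(388,225),x,p);b=onx(c(402,385),x,p);print(x,a.round(4),b.round(4),'tilt',np.arctan((b-a)[1]/(b-a)[2]).round(4), [onx(c(*q),x,p).round(4)[1:].tolist() for q in((344,237),(347,264),(314,243),(319,268))])
im=cv2.imread('pics/w2_full.png');a=cv2.resize(im[165:210,275:400],None,fx=6,fy=6,interpolation=cv2.INTER_CUBIC);cv2.imwrite('pics/w2z.png',a)
g=im.min(2)
for r in range(170,202,2):print(r,g[r,334:368].tolist())
"
```

```text
dtopL [ 0.5585 -0.1088  0.07  ]
dtopR [0.5584 0.0006 0.07  ]
dbotL [ 0.5586 -0.1107  0.022 ]
dbotR [0.5585 0.0033 0.022 ]
0.545 [ 0.545  -0.043   0.0415] [ 0.545  -0.0425  0.1492] tilt 0.004 [[-0.0684, 0.0516], [-0.0669, 0.0728], [-0.0852, 0.0565], [-0.082, 0.0758]]
0.552 [ 0.552  -0.0421  0.0338] [ 0.552  -0.0417  0.1447] tilt 0.004 [[-0.0683, 0.0442], [-0.0668, 0.0661], [-0.0857, 0.0492], [-0.0823, 0.0692]]
0.558 [ 0.558  -0.0414  0.0272] [ 0.558  -0.041   0.1409] tilt 0.004 [[-0.0683, 0.0378], [-0.0667, 0.0603], [-0.0861, 0.043], [-0.0826, 0.0634]]
170 [136, 141, 138, 139, 140, 139, 139, 139, 140, 139, 139, 130, 123, 126, 131, 137, 138, 139, 139, 138, 137, 140, 132, 127, 119, 116, 112, 114, 116, 121, 129, 136, 137, 137]
172 [145, 144, 144, 144, 145, 143, 145, 146, 144, 143, 138, 119, 90, 98, 121, 140, 143, 146, 144, 143, 144, 143, 139, 137, 129, 128, 122, 124, 126, 134, 140, 143, 145, 146]
174 [145, 144, 143, 143, 142, 140, 140, 140, 144, 143, 137, 119, 88, 82, 105, 124, 135, 135, 138, 142, 142, 143, 143, 144, 146, 140, 136, 129, 128, 133, 138, 142, 144, 144]
176 [132, 129, 126, 1
[... 1457 characters left out ...]
5, 133, 140]
194 [130, 130, 132, 133, 132, 136, 137, 141, 144, 144, 144, 145, 141, 123, 88, 69, 85, 120, 138, 143, 144, 143, 145, 146, 147, 145, 140, 133, 124, 122, 120, 121, 122, 126]
196 [143, 145, 144, 146, 146, 144, 144, 146, 146, 144, 147, 146, 141, 129, 101, 71, 85, 117, 137, 143, 145, 146, 146, 146, 144, 140, 135, 130, 122, 121, 121, 120, 120, 119]
198 [146, 144, 147, 144, 145, 147, 146, 146, 146, 146, 146, 146, 140, 119, 87, 51, 61, 104, 132, 143, 146, 146, 146, 146, 145, 146, 143, 142, 140, 135, 125, 119, 120, 126]
200 [148, 148, 148, 151, 149, 149, 148, 150, 148, 148, 150, 146, 144, 126, 93, 57, 58, 97, 131, 145, 152, 149, 149, 148, 150, 153, 149, 147, 144, 137, 129, 122, 124, 127]
```

View pics/w2z.png

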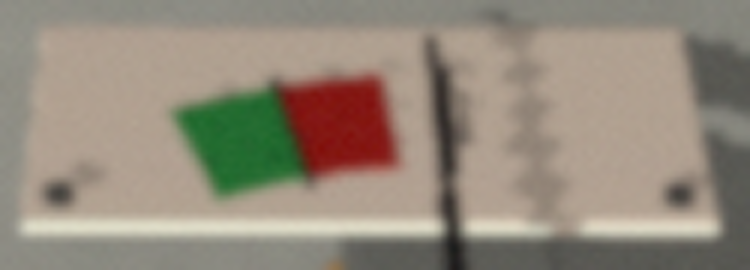

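```bash
python3 -c "
from h import *
d=np.load('w2.npz');p=[d[k] for k in d.files]
z=lambda u,v:(275+u/6-.4,165+v/6-.4)
a=onx(z(277,85),.5585,p);b=onx(z(310,185),.5585,p);print(a,b,'slope',np.arctan((b-a)[1]/(b-a)[2]),'pivot y',[q[1]+np.tan(.245)*(.155-q[2]) for q in(a,b)])
for u,v in((432,42),(440,80),(445,130),(449,180),(457,260)):
  q=onx(z(u,v),.553,p);r=onx(z(u,v),.5585,p);print(u,v,q.round(4),r.round(4))
"
```

```text
[ 0.5585     -0.06969118  0.03665513] [ 0.5585     -0.06438292  0.06024748] slope 0.22131401268131368 pivot y [np.float64(-0.0401022847517022), np.float64(-0.04069263896628031)]
432 42 [ 0.553  -0.0434  0.0319] [ 0.5585 -0.0428  0.0258]
440 80 [ 0.553  -0.0426  0.0413] [ 0.5585 -0.0419  0.0354]
445 130 [ 0.553  -0.0424  0.0531] [ 0.5585 -0.0418  0.0475]
449 180 [ 0.553  -0.0424  0.0644] [ 0.5585 -0.0418  0.0591]
457 260 [ 0.553  -0.0422  0.0815] [ 0.5585 -0.0415  0.0766]
```

Emit:
{"name": "move_arm", "arguments": {
  "deltas": [
    {"x":0,"y":-0.04,"z":0,"wx":0,"wy":0,"wz":0,"hand":0.55},
    {"x":0,"y":-0.072,"z":0,"wx":0,"wy":0,"wz":0,"hand":0.55},
    {"x":0,"y":-0.072,"z":0,"wx":0,"wy":0,"wz":0,"hand":0.55},
    {"x":0,"y":-0.072,"z":0,"wx":0,"wy":0,"wz":0,"hand":0.55}
  ]
}}

```text
time: 6.7
tool_pos: [0.4597, -0.1429, 0.2004]
tool_rot: [3.141, 0.523, -3.141]
contact_force: [0.5, -0.9, -0.1]
opening: 0.0508
```

```bash
cat >> h.py <<'E'
def dial(name,n=3):
    """averaged wrist shot, dial crop x6"""
    p=P('wrist'); np.savez(name+'.npz',*p); im=np.mean([viewer.read_camera('wrist')[:,:,::-1].astype(float) for _ in range(n)],0)
    np.save(name+'.npy',im); u,v=proj('',[.5585,-.043,.046],p).astype(int); cv2.imwrite(f'pics/{name}.png',cv2.resize(im[v-27:v+27,u-50:u+45],None,fx=8,fy=8,interpolation=cv2.INTER_CUBIC)); print('crop origin',u-50,v-27)
    return p,im
E
python3 -c "
from h import *
dial('d1')"
```

```text
crop origin 368 158[ WARN:0@1.441] global loadsave.cpp:1063 imwrite_ Unsupported depth image for selected encoder is fallbacked to CV_8U.
```

Emit:
{"name": "move_arm", "arguments": {
  "deltas": [
    {"x":0,"y":0.06,"z":0,"wx":0,"wy":0,"wz":0,"hand":0.55},
    {"x":0,"y":0.12,"z":0,"wx":0,"wy":0,"wz":0,"hand":0.55},
    {"x":0,"y":0.18,"z":0,"wx":0,"wy":0,"wz":0,"hand":0.55},
    {"x":0,"y":0.2,"z":0,"wx":0,"wy":0,"wz":0,"hand":0.55},
    {"x":0,"y":0.2,"z":0,"wx":0,"wy":0,"wz":0,"hand":0.55},
    {"x":0,"y":0.2,"z":0,"wx":0,"wy":0,"wz":0,"hand":0.55}
  ]
}}

```text
time: 7.6
tool_pos: [0.4597, 0.0569, 0.2007]
tool_rot: [-3.141, 0.524, -3.139]
contact_force: [0.2, -0.3, 0.1]
opening: 0.0508
```

```bash
python3 -c "
from h import *
dial('d2')
a=cv2.imread('pics/d1.png');b=cv2.imread('pics/d2.png');cv2.imwrite('pics/d12.png',cv2.resize(np.vstack([a,b]),None,fx=.69,fy=.69))
to(.46,.057,.2,180,-30)"
```

```text
crop origin 169 158
t 7.75 at [0.4599 0.0557 0.2007] F [-0.1  0.2  0. ] -> xyz [0.0002 0.0013 0.0007] w [-0.  0. -0.][ WARN:0@2.777] global loadsave.cpp:1063 imwrite_ Unsupported depth image for selected encoder is fallbacked to CV_8U.
```

View pics/d12.png

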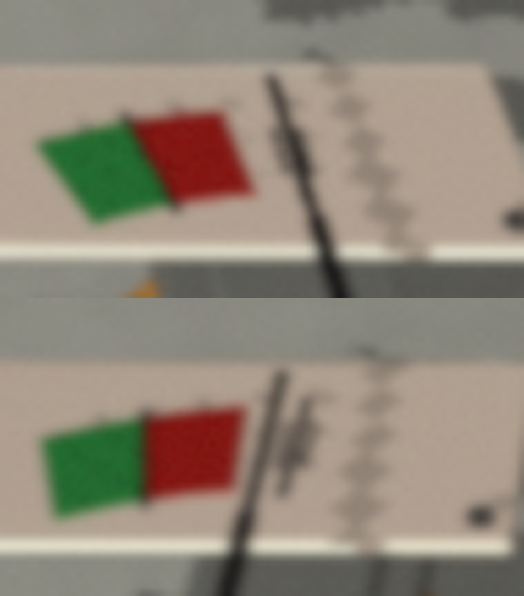

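```bash
python3 -c "
from h import *
L=lambda n:[np.load(n+'.npz')[k] for k in np.load(n+'.npz').files]
p1,p2=L('d1'),L('d2')
c1=lambda u,v:np.array((368+u/5.52-.45,158+v/5.52-.45)); c2=lambda u,v:np.array((169+u/5.52-.45,158+(v-298)/5.52-.45))
def tri(a,b):
  A=[];B=[]
  for (K,R,t),uv in((p1,a),(p2,b)):
    d=R.T@np.linalg.solve(K,[*uv,1.]);d/=np.linalg.norm(d);M=np.eye(3)-np.outer(d,d);A.append(M);B.append(M@(-R.T@t))
  return np.linalg.lstsq(np.vstack(A),np.hstack(B),rcond=None)[0].round(4)
print('tip',tri(c1(271,78),c2(282,374)))
print('dtop crossing of pointer',tri(c1(322,240),c2(240,537)))
print('div',tri(c1(126,118),c2(147,412)),tri(c1(176,207),c2(147,504)))
print('redcorner',tri(c1(222,113),c2(245,408)),tri(c1(254,193),c2(234,486)))
for q in((308,395),(296,445),(283,495)):print('zero v2',onx(c2(*q),.5585,p2).round(4))
for q in((127,118),(176,207)):print('div v1',onx(c1(*q),.5585,p1).round(4))
for q in((147,412),(147,504)):print('div v2',onx(c2(*q),.5585,p2).round(4))
im=np.load('d1.npy').min(2).astype(int)
for r in range(170,202,2):print(r,im[r,410:436].tolist())
"
```

```text
tip [ 0.552  -0.0439  0.0324]
dtop crossing of pointer [ 0.552  -0.043   0.0733]
div [ 0.5593 -0.0699  0.0351] [ 0.5593 -0.0642  0.0584]
redcorner [ 0.5591 -0.0519  0.0341] [ 0.5593 -0.0496  0.0545]
zero v2 [ 0.5585 -0.0406  0.0311]
zero v2 [ 0.5585 -0.0403  0.0445]
zero v2 [ 0.5585 -0.0402  0.0572]
div v1 [ 0.5585 -0.0699  0.0361]
div v1 [ 0.5585 -0.0644  0.059 ]
div v2 [ 0.5585 -0.0695  0.0358]
div v2 [ 0.5585 -0.0638  0.0594]
170 [146, 148, 149, 149, 149, 143, 140, 139, 143, 147, 149, 149, 148, 147, 146, 140, 132, 123, 121, 123, 126, 134, 141, 145, 147, 147]
172 [145, 145, 145, 145, 141, 126, 103, 92, 111, 133, 143, 145, 144, 145, 141, 137, 130, 125, 122, 122, 124, 131, 138, 142, 144, 144]
174 [144, 143, 143, 144, 143, 134, 111, 81, 82, 110, 132, 140, 143, 144, 143, 143, 143, 142, 137, 134, 132, 136, 138, 142, 143, 144]
176 [133, 137, 142, 145, 144, 140, 125, 97, 71, 83, 108, 124, 132, 138, 143, 145, 143, 139, 135, 127, 122, 120, 122, 129, 134, 139]
178 [135, 141, 142, 144, 144, 143, 137, 117, 87, 76, 101, 126, 138, 141, 144, 143, 143, 137, 131, 126, 123, 121, 121, 127, 136, 141]

[... 730 characters left out ...]
44, 146, 144, 139, 134, 129, 124, 122, 120]
192 [44, 50, 60, 85, 114, 136, 144, 145, 145, 145, 140, 121, 87, 64, 87, 121, 139, 145, 144, 146, 144, 145, 144, 141, 137, 130]
194 [128, 129, 130, 132, 137, 142, 145, 146, 146, 146, 143, 135, 112, 80, 74, 101, 129, 142, 146, 145, 146, 145, 144, 142, 137, 127]
196 [146, 145, 145, 145, 145, 145, 145, 145, 145, 145, 144, 142, 132, 105, 75, 77, 105, 128, 140, 144, 145, 145, 144, 138, 131, 124]
198 [145, 146, 145, 146, 145, 145, 146, 146, 146, 145, 146, 143, 135, 111, 73, 47, 65, 101, 130, 143, 145, 145, 145, 145, 141, 140]
200 [146, 147, 147, 147, 147, 146, 147, 147, 147, 147, 146, 146, 142, 125, 93, 54, 46, 78, 113, 137, 145, 146, 146, 146, 147, 145]
```

```bash
python3 -c "
from h import *
to(.48,-.06,.25);to(.53,-.1286,.25);to(.584,-.1286,.23);to(.584,-.1286,.17);to(.584,-.137,.17)"
```

```text
t 7.75 at [0.4599 0.0557 0.2007] F [-0.1  0.2  0. ] -> xyz [-0.0421 -0.1157 -0.0326] w [-0. 30. -0.]
t 7.75 at [0.4599 0.0557 0.2007] F [-0.1  0.2  0. ] -> xyz [-0.0854 -0.1843 -0.0076] w [-0. 30. -0.]
t 7.75 at [0.4599 0.0557 0.2007] F [-0.1  0.2  0. ] -> xyz [-0.1222 -0.1843  0.0367] w [-0. 30. -0.]
t 7.75 at [0.4599 0.0557 0.2007] F [-0.1  0.2  0. ] -> xyz [-0.0922 -0.1843  0.0887] w [-0. 30. -0.]
t 7.75 at [0.4599 0.0557 0.2007] F [-0.1  0.2  0. ] -> xyz [-0.0922 -0.1927  0.0887] w [-0. 30. -0.]
```

Emit:
{"name": "move_arm", "arguments": {
  "deltas": [
    {"x":-0.02,"y":-0.06,"z":-0.0326,"wx":0,"wy":10,"wz":0,"hand":0.55},
    {"x":-0.0421,"y":-0.1157,"z":-0.0326,"wx":0,"wy":20,"wz":0,"hand":0.55},
    {"x":-0.0854,"y":-0.16,"z":-0.0076,"wx":0,"wy":30,"wz":0,"hand":0.55},
    {"x":-0.0854,"y":-0.1843,"z":-0.0076,"wx":0,"wy":30,"wz":0,"hand":0.55},
    {"x":-0.1222,"y":-0.1843,"z":0.0367,"wx":0,"wy":30,"wz":0,"hand":0.55},
    {"x":-0.1222,"y":-0.1843,"z":0.0367,"wx":0,"wy":30,"wz":0,"hand":0.55},
    {"x":-0.107,"y":-0.1843,"z":0.063,"wx":0,"wy":30,"wz":0,"hand":0.55},
    {"x":-0.0922,"y":-0.1843,"z":0.0887,"wx":0,"wy":30,"wz":0,"hand":0.55}
  ]
}}

```text
time: 8.75
tool_pos: [0.5837, -0.1284, 0.1699]
tool_rot: [-3.141, 0.001, -3.141]
contact_force: [-0.4, 0.1, -0.3]
opening: 0.0511
```

```bash
python3 -c "
from h import *
to(.584,-.1368,.17);to(.584,-.1468,.17)"
```

```text
t 8.75 at [ 0.5837 -0.1284  0.1699] F [-0.4  0.1 -0.3] -> xyz [-0.0003 -0.0084 -0.0001] w [-0.   0.1  0. ]
t 8.75 at [ 0.5837 -0.1284  0.1699] F [-0.4  0.1 -0.3] -> xyz [-0.0003 -0.0184 -0.0001] w [-0.   0.1  0. ]
```

Emit:
{"name": "move_arm", "arguments": {
  "deltas": [
    {"x":0,"y":-0.006,"z":0,"wx":0,"wy":0,"wz":0,"hand":0.55},
    {"x":0,"y":-0.009,"z":0,"wx":0,"wy":0,"wz":0,"hand":0.55},
    {"x":0,"y":-0.012,"z":0,"wx":0,"wy":0,"wz":0,"hand":0.55},
    {"x":0,"y":-0.015,"z":0,"wx":0,"wy":0,"wz":0,"hand":0.55},
    {"x":0,"y":-0.0184,"z":0,"wx":0,"wy":0,"wz":0,"hand":0.55},
    {"x":0,"y":-0.0184,"z":0,"wx":0,"wy":0,"wz":0,"hand":0.55},
    {"x":0,"y":-0.0184,"z":0,"wx":0,"wy":0,"wz":0,"hand":0.55}
  ]
}}

```text
time: 9.62
tool_pos: [0.5841, -0.1463, 0.17]
tool_rot: [-3.141, -0.0, -3.14]
contact_force: [-0.9, -0.3, -0.7]
opening: 0.0505
```

Emit:
{"name": "move_arm", "arguments": {
  "deltas": [
    {"x":0,"y":0.01,"z":0,"wx":0,"wy":0,"wz":0,"hand":0.55},
    {"x":0,"y":0.01,"z":-0.04,"wx":0,"wy":0,"wz":0,"hand":0.55},
    {"x":0.03,"y":0.03,"z":-0.08,"wx":0,"wy":0,"wz":0,"hand":0.55},
    {"x":0.08,"y":0.09,"z":-0.08,"wx":0,"wy":-10,"wz":0,"hand":0.55},
    {"x":0.124,"y":0.15,"z":-0.05,"wx":0,"wy":-20,"wz":0,"hand":0.55},
    {"x":0.124,"y":0.2,"z":-0.03,"wx":0,"wy":-30,"wz":0,"hand":0.55},
    {"x":0.124,"y":0.204,"z":-0.03,"wx":0,"wy":-30,"wz":0,"hand":0.55},
    {"x":0.124,"y":0.204,"z":-0.03,"wx":0,"wy":-30,"wz":0,"hand":0.55}
  ]
}}

```text
time: 10.62
tool_pos: [0.4571, 0.0606, 0.1987]
tool_rot: [3.141, 0.521, -3.136]
contact_force: [0.5, -0.5, -0.6]
opening: 0.0508
```

Emit:
{"name": "move_arm", "arguments": {
  "deltas": [
    {"x":0,"y":0,"z":0,"wx":0,"wy":0,"wz":0,"hand":0.55},
    {"x":0,"y":0,"z":0,"wx":0,"wy":0,"wz":0,"hand":0.55},
    {"x":0,"y":0,"z":0,"wx":0,"wy":0,"wz":0,"hand":0.55},
    {"x":0,"y":0,"z":0,"wx":0,"wy":0,"wz":0,"hand":0.55}
  ]
}}

```text
time: 11.12
tool_pos: [0.4603, 0.0573, 0.2]
tool_rot: [-3.141, 0.524, -3.141]
contact_force: [-0.5, -0.1, 0.3]
opening: 0.0504
```

```bash
python3 -c "
from h import *
p,im=dial('d3')
K,R,t=p
for y in(-.0403,):print('zero exp px',[proj('',[.5585,y,z],p).round(1).tolist() for z in(.0311,.0445,.0572,.068)],'ptr exp at zero',[proj('',[.552,y,z],p).round(1).tolist() for z in(.0324,.05,.0733)])
u0=int(proj('',[.552,-.0403,.05],p)[0]);g=im.min(2).astype(int)
for r in range(168,204,2):print(r,u0-14,g[r,u0-14:u0+16].tolist())
" 2>/dev/null
```

```text
crop origin 168 158
zero exp px [[224.3, 175.3], [221.8, 184.4], [219.3, 193.5], [217.1, 201.6]] ptr exp at zero [[222.8, 171.5], [219.4, 183.6], [214.5, 201.0]]
168 205 [124, 122, 121, 121, 122, 122, 122, 122, 122, 122, 123, 123, 123, 124, 121, 123, 123, 121, 123, 121, 120, 121, 120, 121, 120, 120, 120, 120, 120, 118]
170 205 [136, 135, 135, 135, 134, 135, 134, 135, 136, 135, 136, 135, 135, 135, 135, 134, 130, 123, 120, 125, 131, 135, 135, 135, 135, 135, 134, 134, 134, 134]
172 205 [144, 143, 143, 143, 143, 144, 142, 142, 143, 143, 143, 142, 142, 143, 141, 137, 121, 94, 83, 109, 132, 142, 143, 143, 143, 143, 143, 143, 143, 143]
174 205 [142, 142, 142, 143, 142, 143, 143, 143, 142, 138, 139, 141, 142, 143, 141, 130, 103, 73, 83, 114, 130, 137, 139, 140, 143, 143, 143, 143, 142, 142]
176 205 [129, 133, 138, 139, 137, 135, 135, 136, 136, 132, 129, 131, 137, 140, 135, 114, 79, 52, 71, 102, 122, 125, 127, 131, 139, 143, 143, 143, 142, 143]
178 205 [73, 74, 76, 76, 75, 73, 79, 104, 128, 138, 140, 140, 141, 139, 126, 95, 57, 47, 79, 114, 134, 138, 138, 140, 143, 141, 143, 143, 143, 140]
18
[... 1109 characters left out ...]
, 131, 141, 143, 144, 145, 144, 143, 144, 144, 144, 144, 144, 142, 138, 133]
196 205 [144, 143, 144, 142, 144, 144, 143, 139, 130, 105, 74, 67, 101, 129, 141, 143, 144, 144, 144, 144, 145, 145, 143, 144, 143, 142, 139, 132, 123, 119]
198 205 [145, 145, 144, 143, 145, 145, 141, 131, 105, 67, 41, 64, 105, 131, 142, 144, 143, 144, 143, 143, 144, 145, 144, 144, 143, 138, 131, 122, 118, 120]
200 205 [147, 146, 145, 147, 146, 146, 138, 118, 83, 47, 49, 85, 121, 139, 146, 146, 145, 146, 146, 147, 146, 146, 146, 146, 145, 143, 136, 128, 121, 122]
202 205 [179, 179, 179, 179, 178, 173, 155, 118, 69, 50, 84, 131, 162, 174, 175, 176, 175, 176, 177, 177, 177, 177, 175, 173, 167, 154, 139, 133, 130, 131]
```

View pics/d3.png

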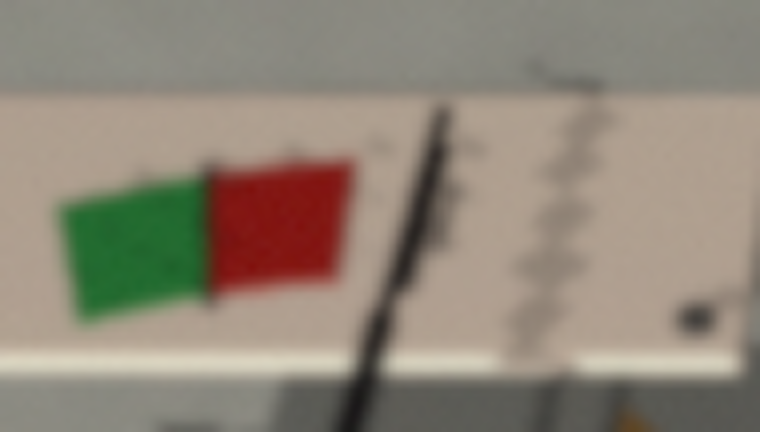

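```bash
python3 -c "
from h import *
to(.434,-.09,.09,183.8);to(.434,-.09,.02,183.8);to(.434,-.09,.004,183.8)"
```

```text
t 11.28 at [0.4601 0.0576 0.1999] F [-0.2  0.4 -0.4] -> xyz [ 0.0777 -0.1476  0.0821] w [-1.  30.  -3.7]
t 11.28 at [0.4601 0.0576 0.1999] F [-0.2  0.4 -0.4] -> xyz [ 0.1127 -0.1476  0.1428] w [-1.  30.  -3.7]
t 11.28 at [0.4601 0.0576 0.1999] F [-0.2  0.4 -0.4] -> xyz [ 0.1207 -0.1476  0.1566] w [-1.  30.  -3.7]
```

Emit:
{"name": "move_arm", "arguments": {
  "deltas": [
    {"x":0.03,"y":-0.05,"z":0.0,"wx":-0.3,"wy":10,"wz":-1.2,"hand":0.5},
    {"x":0.06,"y":-0.1,"z":0.04,"wx":-0.7,"wy":20,"wz":-2.4,"hand":0.45},
    {"x":0.0777,"y":-0.1476,"z":0.0821,"wx":-1,"wy":30,"wz":-3.7,"hand":0.45},
    {"x":0.0777,"y":-0.1476,"z":0.0821,"wx":-1,"wy":30,"wz":-3.7,"hand":0.45},
    {"x":0.1,"y":-0.1476,"z":0.121,"wx":-1,"wy":30,"wz":-3.7,"hand":0.45},
    {"x":0.1127,"y":-0.1476,"z":0.1428,"wx":-1,"wy":30,"wz":-3.7,"hand":0.45},
    {"x":0.1207,"y":-0.1476,"z":0.1566,"wx":-1,"wy":30,"wz":-3.7,"hand":0.45},
    {"x":0.1207,"y":-0.1476,"z":0.1566,"wx":-1,"wy":30,"wz":-3.7,"hand":0.45}
  ]
}}

```text
time: 12.28
tool_pos: [0.4334, -0.0891, 0.0044]
tool_rot: [3.141, 0.0, -3.074]
contact_force: [-0.8, 0.9, 0.2]
opening: 0.0414
```

Emit:
{"name": "move_arm", "arguments": {
  "deltas": [
    {"x":0,"y":0,"z":0,"wx":0,"wy":0,"wz":0,"hand":0},
    {"x":0,"y":0,"z":0,"wx":0,"wy":0,"wz":0,"hand":0},
    {"x":0,"y":0,"z":0,"wx":0,"wy":0,"wz":0,"hand":0},
    {"x":0,"y":0,"z":0,"wx":0,"wy":0,"wz":0,"hand":0}
  ],
  "grip_force": 15
}}

```text
time: 12.78
tool_pos: [0.4344, -0.0899, 0.0047]
tool_rot: [-3.141, 0.001, -3.074]
contact_force: [-0.6, 1.2, 6.0]
opening: 0.0159
```

```bash
python3 -c "
from h import *
p=P('wrist');print(monitor.observe()['opening']);im=shot('wrist','g1',(200,120,440,300),2.5);np.savez('g1.npz',*p)
to(.434,-.09,.27,183.8);to(.50,-.02,.27,180);to(.584,.039,.26,180)"
```

```text
0.015931125050456265
t 12.82 at [ 0.4344 -0.0899  0.0047] F [-1.   0.9  6.8] -> xyz [ 2.000e-04 -2.000e-04 -2.653e-01] w [-0.   0.1  0.1]
t 12.82 at [ 0.4344 -0.0899  0.0047] F [-1.   0.9  6.8] -> xyz [-0.0704  0.0652 -0.2652] w [-0.   0.1  3.9]
t 12.82 at [ 0.4344 -0.0899  0.0047] F [-1.   0.9  6.8] -> xyz [-0.1582  0.1184 -0.2552] w [-0.   0.1  3.9]
```

Emit:
{"name": "move_arm", "arguments": {
  "deltas": [
    {"x":0,"y":0,"z":-0.03,"wx":0,"wy":0,"wz":0,"hand":0},
    {"x":0,"y":0,"z":-0.09,"wx":0,"wy":0,"wz":0,"hand":0},
    {"x":0,"y":0,"z":-0.15,"wx":0,"wy":0,"wz":0,"hand":0},
    {"x":-0.01,"y":0.03,"z":-0.21,"wx":0,"wy":0,"wz":3.9,"hand":0},
    {"x":-0.07,"y":0.065,"z":-0.24,"wx":0,"wy":0,"wz":3.9,"hand":0},
    {"x":-0.12,"y":0.1,"z":-0.255,"wx":0,"wy":0,"wz":3.9,"hand":0},
    {"x":-0.158,"y":0.1184,"z":-0.255,"wx":0,"wy":0,"wz":3.9,"hand":0},
    {"x":-0.158,"y":0.1184,"z":-0.255,"wx":0,"wy":0,"wz":3.9,"hand":0}
  ]
}}

```text
time: 13.82
tool_pos: [0.5857, 0.0413, 0.2575]
tool_rot: [3.141, -0.001, -3.139]
contact_force: [-0.1, 0.0, -2.2]
opening: 0.0158
```

Emit:
{"name": "move_arm", "arguments": {
  "deltas": [
    {"x":0,"y":0,"z":0,"wx":0,"wy":0,"wz":0,"hand":0},
    {"x":0,"y":0,"z":0,"wx":0,"wy":0,"wz":0,"hand":0}
  ]
}}

```text
time: 14.08
tool_pos: [0.5828, 0.0383, 0.259]
tool_rot: [-3.142, -0.001, 3.14]
contact_force: [-0.1, -0.3, -2.4]
opening: 0.0163
```

```bash
python3 -c "
from h import *
np.savez('w4.npz',*P('wrist')); shot('wrist','w4',(100,40,540,370),1.8)
to(.584,.039,.205)
s=viewer.read_camera('side')[:,:,::-1];cv2.imwrite('pics/s1.png',cv2.resize(s[150:270,210:350],None,fx=5,fy=5,interpolation=cv2.INTER_CUBIC))"
```

```text
t 14.12 at [0.5829 0.0382 0.2592] F [ 0.1  0.  -1. ] -> xyz [-0.0011  0.0008  0.0542] w [-0.  -0.  -0.1]
```

View pics/w4.png

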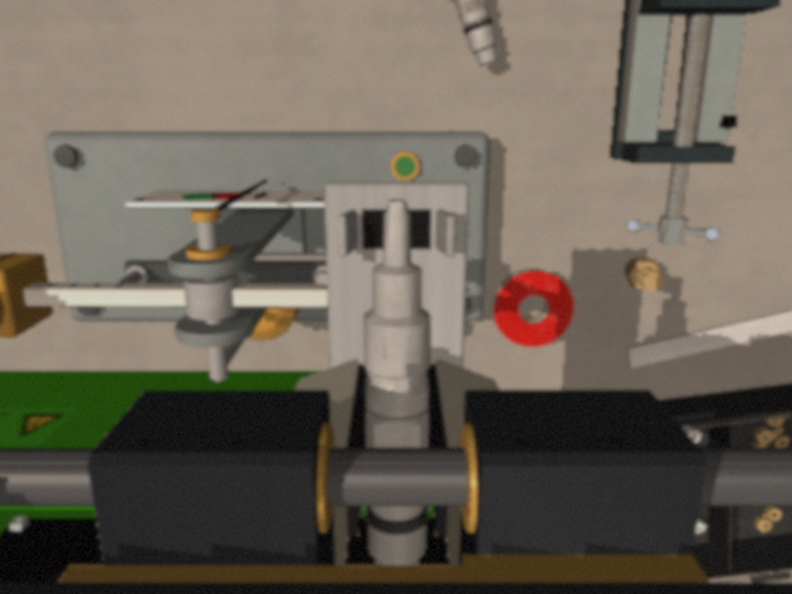

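```bash
python3 -c "
from h import *
d=np.load('w4.npz');p=[d[k] for k in d.files]
f=lambda n,u,v,z:print(n,ray('',(100+u/1.8-.2,40+v/1.8-.2),z,p).round(4))
f('panL',327,184,.199);f('panR',468,184,.199);f('panL',331,355,.199);f('panR',464,355,.199)
f('lipL',351,211,.213);f('lipR',448,211,.213)
f('tip',397,205,.269);f('ax',397,345,.274);f('bar',60,295,.16);f('bar',300,296,.16)"
```

```text
panL [0.532  0.0155 0.199 ]
panR [0.5321 0.0637 0.199 ]
panL [0.5951 0.0149 0.199 ]
panR [0.5951 0.0642 0.199 ]
lipL [0.5389 0.0245 0.213 ]
lipR [0.539  0.0559 0.213 ]
tip [0.5279 0.0393 0.269 ]
ax [0.5611 0.0393 0.274 ]
bar [ 0.5837 -0.1037  0.16  ]
bar [ 0.5843 -0.0018  0.16  ]
```

Emit:
{"name": "move_arm", "arguments": {
  "deltas": [
    {"x":-0.003,"y":0.0015,"z":0.02,"wx":0,"wy":0,"wz":0,"hand":0},
    {"x":-0.003,"y":0.0015,"z":0.04,"wx":0,"wy":0,"wz":0,"hand":0},
    {"x":-0.003,"y":0.0015,"z":0.049,"wx":0,"wy":0,"wz":0,"hand":0},
    {"x":-0.003,"y":0.0015,"z":0.052,"wx":0,"wy":0,"wz":0,"hand":0},
    {"x":-0.003,"y":0.0015,"z":0.054,"wx":0,"wy":0,"wz":0,"hand":0},
    {"x":-0.003,"y":0.0015,"z":0.056,"wx":0,"wy":0,"wz":0,"hand":0},
    {"x":-0.003,"y":0.0015,"z":0.058,"wx":0,"wy":0,"wz":0,"hand":0},
    {"x":-0.003,"y":0.0015,"z":0.058,"wx":0,"wy":0,"wz":0,"hand":0}
  ]
}}

```text
time: 15.18
tool_pos: [0.5866, 0.0405, 0.201]
tool_rot: [3.142, -0.0, 3.141]
contact_force: [0.1, -0.5, -2.1]
opening: 0.0161
```

```bash
python3 -c "
from h import *
to(.586,.04,.2)
im=viewer.read_camera('wrist')[:,:,::-1];a=cv2.imread('pics/w4_full.png')
s=viewer.read_camera('side')[:,:,::-1]
cv2.imwrite('pics/p5.png',np.hstack([cv2.resize(im[100:300,150:400],None,fx=1.6,fy=1.6),cv2.resize(s[150:270,230:350],(320,320),interpolation=cv2.INTER_CUBIC)]))"
```

```text
t 15.18 at [0.5866 0.0405 0.201 ] F [ 0.1 -0.5 -2.1] -> xyz [ 0.0006 -0.0005  0.001 ] w [ 0. -0. -0.]
```

View pics/p5.png

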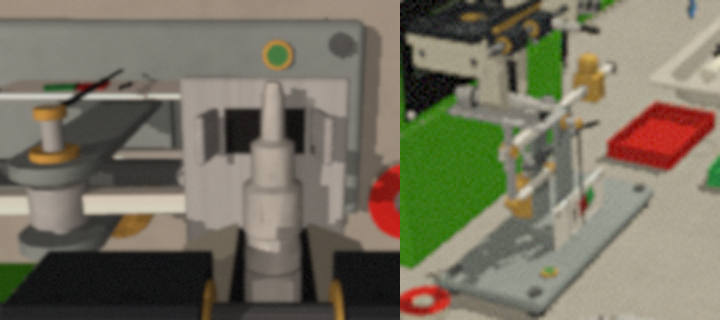

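Emit:
{"name": "move_arm", "arguments": {
  "deltas": [
    {"x":0,"y":0,"z":0,"wx":0,"wy":0,"wz":0,"hand":0.2},
    {"x":0,"y":0,"z":0,"wx":0,"wy":0,"wz":0,"hand":0.3},
    {"x":0,"y":0,"z":0,"wx":0,"wy":0,"wz":0,"hand":0.4},
    {"x":0,"y":0,"z":-0.02,"wx":0,"wy":0,"wz":0,"hand":0.45},
    {"x":0,"y":0,"z":-0.06,"wx":0,"wy":0,"wz":0,"hand":0.45},
    {"x":0.03,"y":0,"z":-0.07,"wx":0,"wy":0,"wz":0,"hand":0.45},
    {"x":0.08,"y":0,"z":-0.07,"wx":0,"wy":-10,"wz":0,"hand":0.45},
    {"x":0.126,"y":0,"z":-0.04,"wx":0,"wy":-20,"wz":0,"hand":0.45}
  ]
}}

```text
time: 16.27
tool_pos: [0.4698, 0.0406, 0.2475]
tool_rot: [3.141, 0.327, -3.141]
contact_force: [0.1, -0.6, -0.4]
opening: 0.0413
```

Emit:
{"name": "move_arm", "arguments": {
  "deltas": [
    {"x":0,"y":0,"z":0,"wx":0,"wy":-10,"wz":0,"hand":0.45},
    {"x":0,"y":0,"z":0,"wx":0,"wy":-10,"wz":0,"hand":0.45},
    {"x":0,"y":0,"z":0,"wx":0,"wy":-10,"wz":0,"hand":0.45},
    {"x":0,"y":0,"z":0,"wx":0,"wy":-10,"wz":0,"hand":0.45},
    {"x":0,"y":0,"z":0,"wx":0,"wy":-10,"wz":0,"hand":0.45},
    {"x":0,"y":0,"z":0,"wx":0,"wy":-10,"wz":0,"hand":0.45}
  ]
}}

```text
time: 17.02
tool_pos: [0.4703, 0.0406, 0.2461]
tool_rot: [3.14, 0.491, 3.142]
contact_force: [-0.4, 0.7, -0.6]
opening: 0.0414
```

```bash
python3 -c "
from h import *
to(.46,.06,.2,180,-30);np.savez('w6.npz',*P('wrist'));shot('wrist','w6',(110,100,510,400),1.9)"
```

```text
t 17.02 at [0.4703 0.0406 0.2461] F [-0.4  0.7 -0.6] -> xyz [0.0309 0.0193 0.0358] w [ 0.1 -1.8 -0. ]
```

View pics/w6.png

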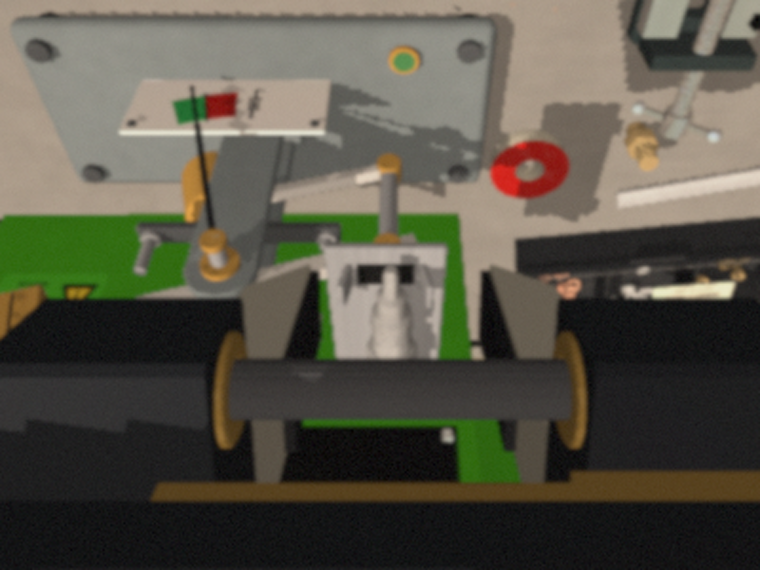

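```bash
python3 -c "
from h import *
d=np.load('w6.npz');p=[d[k] for k in d.files]
c=lambda u,v:(110+u/1.9-.2,100+v/1.9-.2)
for q in((192,88),(197,120),(204,165)):
  a=onx(c(*q),.552,p);print(a.round(4),'tilt',np.arctan((-.0403-a[1])/(.155-a[2])).round(3))
f=lambda n,u,v,z:print(n,ray('',c(u,v),z,p).round(4))
f('panL',328,246,.175);f('panR',448,246,.175);f('tip',389,270,.185)
to(.586,.0405,.26);to(.53,.0405,.27)"
```

```text
[ 0.552  -0.0757  0.0389] tilt 0.295
[ 0.552  -0.0667  0.0676] tilt 0.293
[ 0.552  -0.0557  0.1031] tilt 0.288
panL [0.5295 0.0131 0.175 ]
panR [0.5296 0.0609 0.175 ]
tip [0.5322 0.0375 0.185 ]
t 17.07 at [0.4702 0.0406 0.246 ] F [-0.7  0.1  0.6] -> xyz [-0.1087 -0.0002  0.0424] w [ 0.1 28.2  0. ]
t 17.07 at [0.4702 0.0406 0.246 ] F [-0.7  0.1  0.6] -> xyz [-0.0641 -0.0001  0.0071] w [ 0.1 28.2  0. ]
```

Emit:
{"name": "move_arm", "arguments": {
  "deltas": [
    {"x":-0.03,"y":-0.001,"z":0.0,"wx":0,"wy":10,"wz":0,"hand":0.45},
    {"x":-0.0641,"y":-0.002,"z":0.0071,"wx":0,"wy":20,"wz":0,"hand":0.45},
    {"x":-0.1087,"y":-0.003,"z":0.0424,"wx":0.1,"wy":28.2,"wz":0,"hand":0.45},
    {"x":-0.1087,"y":-0.003,"z":0.0424,"wx":0.1,"wy":28.2,"wz":0,"hand":0.45},
    {"x":-0.0945,"y":-0.003,"z":0.0688,"wx":0.1,"wy":28.2,"wz":0,"hand":0.45},
    {"x":-0.0803,"y":-0.003,"z":0.0953,"wx":0.1,"wy":28.2,"wz":0,"hand":0.45},
    {"x":-0.0709,"y":-0.003,"z":0.1129,"wx":0.1,"wy":28.2,"wz":0,"hand":0.45},
    {"x":-0.0709,"y":-0.003,"z":0.1129,"wx":0.1,"wy":28.2,"wz":0,"hand":0.45}
  ]
}}

```text
time: 18.08
tool_pos: [0.5841, 0.0379, 0.1794]
tool_rot: [-3.141, -0.003, -3.141]
contact_force: [0.4, 0.8, 0.3]
opening: 0.0414
```

Emit:
{"name": "move_arm", "arguments": {
  "deltas": [
    {"x":0,"y":0,"z":0,"wx":0,"wy":0,"wz":0,"hand":0.3},
    {"x":0,"y":0,"z":0,"wx":0,"wy":0,"wz":0,"hand":0.22},
    {"x":0,"y":0,"z":0,"wx":0,"wy":0,"wz":0,"hand":0},
    {"x":0,"y":0,"z":0,"wx":0,"wy":0,"wz":0,"hand":0}
  ],
  "grip_force": 12
}}

```text
time: 18.58
tool_pos: [0.586, 0.0376, 0.1806]
tool_rot: [-3.141, 0.001, -3.141]
contact_force: [1.0, -1.2, 0.9]
opening: 0.0163
```

Emit:
{"name": "move_arm", "arguments": {
  "deltas": [
    {"x":0,"y":0,"z":-0.004,"wx":0,"wy":0,"wz":0,"hand":0},
    {"x":0,"y":0,"z":-0.009,"wx":0,"wy":0,"wz":0,"hand":0},
    {"x":0,"y":0,"z":-0.014,"wx":0,"wy":0,"wz":0,"hand":0},
    {"x":0,"y":0,"z":-0.019,"wx":0,"wy":0,"wz":0,"hand":0},
    {"x":0,"y":0,"z":-0.024,"wx":0,"wy":0,"wz":0,"hand":0},
    {"x":0,"y":0,"z":-0.03,"wx":0,"wy":0,"wz":0,"hand":0},
    {"x":0,"y":0,"z":-0.06,"wx":0,"wy":0,"wz":0,"hand":0},
    {"x":0.02,"y":-0.02,"z":-0.09,"wx":0,"wy":0,"wz":0,"hand":0}
  ]
}}

```text
time: 19.58
tool_pos: [0.566, 0.0185, 0.2707]
tool_rot: [3.142, -0.0, -3.14]
contact_force: [0.3, 0.3, -1.7]
opening: 0.0165
```

```bash
python3 -c "
from h import *
print(monitor.observe()['opening'])
to(.438,-.316,.20,90);to(.438,-.316,.08,90);to(.438,-.316,.02,90);to(.438,-.316,.009,90)"
```

```text
0.016464352087068267
t 19.57 at [0.566  0.0185 0.2707] F [ 0.3  0.3 -1.7] -> xyz [ 0.1286 -0.3342  0.0707] w [-0.  -0.  90.1]
t 19.57 at [0.566  0.0185 0.2707] F [ 0.3  0.3 -1.7] -> xyz [ 0.1286 -0.3342  0.1907] w [-0.  -0.  90.1]
t 19.57 at [0.566  0.0185 0.2707] F [ 0.3  0.3 -1.7] -> xyz [ 0.1286 -0.3342  0.2507] w [-0.  -0.  90.1]
t 19.57 at [0.566  0.0185 0.2707] F [ 0.3  0.3 -1.7] -> xyz [ 0.1286 -0.3342  0.2617] w [-0.  -0.  90.1]
```

Emit:
{"name": "move_arm", "arguments": {
  "deltas": [
    {"x":0.04,"y":-0.04,"z":0,"wx":0,"wy":0,"wz":10,"hand":0},
    {"x":0.08,"y":-0.085,"z":0,"wx":0,"wy":0,"wz":20,"hand":0},
    {"x":0.1286,"y":-0.12,"z":0,"wx":0,"wy":0,"wz":30.5,"hand":0},
    {"x":0.1286,"y":-0.18,"z":0,"wx":0,"wy":0,"wz":41,"hand":0},
    {"x":0.1286,"y":-0.24,"z":0.0,"wx":0,"wy":0,"wz":51.5,"hand":0},
    {"x":0.1286,"y":-0.29,"z":0.03,"wx":0,"wy":0,"wz":62,"hand":0},
    {"x":0.1286,"y":-0.3342,"z":0.07,"wx":0,"wy":0,"wz":72,"hand":0},
    {"x":0.1286,"y":-0.3342,"z":0.1,"wx":0,"wy":0,"wz":82,"hand":0}
  ]
}}

```text
time: 20.58
tool_pos: [0.4364, -0.3193, 0.1686]
tool_rot: [-3.141, 0.0, 1.701]
contact_force: [-0.4, 0.9, -2.1]
opening: 0.0162
```

```bash
python3 -c "
from h import *
to(.438,-.316,.009,90)"
```

```text
t 20.57 at [ 0.4364 -0.3193  0.1686] F [-0.4  0.9 -2.1] -> xyz [0.0032 0.0021 0.1596] w [-0.   0.   7.5]
```

Emit:
{"name": "move_arm", "arguments": {
  "deltas": [
    {"x":0,"y":0,"z":0.05,"wx":0,"wy":0,"wz":8,"hand":0},
    {"x":0,"y":0,"z":0.1,"wx":0,"wy":0,"wz":8,"hand":0},
    {"x":0,"y":0,"z":0.14,"wx":0,"wy":0,"wz":8,"hand":0},
    {"x":0,"y":0,"z":0.154,"wx":0,"wy":0,"wz":8,"hand":0},
    {"x":0,"y":0,"z":0.161,"wx":0,"wy":0,"wz":8,"hand":0},
    {"x":0,"y":0,"z":0.161,"wx":0,"wy":0,"wz":8,"hand":0},
    {"x":0,"y":0,"z":0.161,"wx":0,"wy":0,"wz":8,"hand":0.25},
    {"x":0,"y":0,"z":0.161,"wx":0,"wy":0,"wz":8,"hand":0.4}
  ]
}}

```text
time: 21.58
tool_pos: [0.4378, -0.317, 0.0105]
tool_rot: [3.14, 0.002, 1.571]
contact_force: [-0.5, 0.5, -0.4]
opening: 0.0288
```

```bash
python3 -c "
from h import *
to(.43,-.25,.12,170);to(.433,.079,.12,200);to(.433,.079,.004,200)"
```

```text
t 21.57 at [ 0.4378 -0.317   0.0105] F [-0.5  0.5 -0.4] -> xyz [ 0.0668 -0.0076 -0.1097] w [  0.    0.2 -80. ]
t 21.57 at [ 0.4378 -0.317   0.0105] F [-0.5  0.5 -0.4] -> xyz [ 0.3958 -0.0045 -0.1103] w [  -0.     0.2 -110. ]
t 21.57 at [ 0.4378 -0.317   0.0105] F [-0.5  0.5 -0.4] -> xyz [ 0.396  -0.0047  0.0057] w [  -0.     0.2 -110. ]
```

Emit:
{"name": "move_arm", "arguments": {
  "deltas": [
    {"x":0,"y":0,"z":0,"wx":0,"wy":0,"wz":0,"hand":0.45},
    {"x":0,"y":0,"z":-0.05,"wx":0,"wy":0,"wz":0,"hand":0.45},
    {"x":0.02,"y":0,"z":-0.11,"wx":0,"wy":0,"wz":-10,"hand":0.45},
    {"x":0.08,"y":0,"z":-0.13,"wx":0,"wy":0,"wz":-20,"hand":0.45},
    {"x":0.14,"y":0,"z":-0.13,"wx":0,"wy":0,"wz":-30,"hand":0.45},
    {"x":0.2,"y":0,"z":-0.13,"wx":0,"wy":0,"wz":-40,"hand":0.45},
    {"x":0.26,"y":0,"z":-0.13,"wx":0,"wy":0,"wz":-50,"hand":0.45},
    {"x":0.32,"y":0,"z":-0.13,"wx":0,"wy":0,"wz":-60,"hand":0.45}
  ]
}}

```text
time: 22.58
tool_pos: [0.437, 0.0053, 0.1397]
tool_rot: [3.141, 0.001, 2.624]
contact_force: [0.3, 0.6, 0.5]
opening: 0.0416
```

```bash
python3 -c "
from h import *
p=P('wrist');im=viewer.read_camera('top')[:,:,::-1];cv2.imwrite('pics/t7.png',im)
to(.433,.079,.10,200);to(.433,.079,.004,200)"
```

```text
t 22.62 at [0.4357 0.0116 0.1395] F [-2.9  4.6 -0.4] -> xyz [0.0351 0.0575 0.0397] w [  0.2  -0.  -49.1]
t 22.62 at [0.4357 0.0116 0.1395] F [-2.9  4.6 -0.4] -> xyz [0.0349 0.0573 0.1357] w [  0.2  -0.  -49.1]
```

Emit:
{"name": "move_arm", "arguments": {
  "deltas": [
    {"x":0.021,"y":0.031,"z":0.02,"wx":0,"wy":0,"wz":-10,"hand":0.45},
    {"x":0.0422,"y":0.0634,"z":0.04,"wx":0,"wy":0,"wz":-20,"hand":0.45},
    {"x":0.0422,"y":0.0634,"z":0.05,"wx":0,"wy":0,"wz":-30,"hand":0.45},
    {"x":0.0422,"y":0.0634,"z":0.06,"wx":0,"wy":0,"wz":-40,"hand":0.45},
    {"x":0.0422,"y":0.0634,"z":0.08,"wx":0,"wy":0,"wz":-50,"hand":0.45},
    {"x":0.0422,"y":0.0634,"z":0.115,"wx":0,"wy":0,"wz":-50,"hand":0.45},
    {"x":0.0422,"y":0.0634,"z":0.1365,"wx":0,"wy":0,"wz":-50,"hand":0.45},
    {"x":0.0422,"y":0.0634,"z":0.1365,"wx":0,"wy":0,"wz":-50,"hand":0.45}
  ]
}}

```text
time: 23.62
tool_pos: [0.4318, 0.0793, 0.0018]
tool_rot: [3.141, -0.002, -2.793]
contact_force: [-0.3, 0.1, 0.5]
opening: 0.0413
```

Emit:
{"name": "move_arm", "arguments": {
  "deltas": [
    {"x":0,"y":0,"z":0,"wx":0,"wy":0,"wz":0,"hand":0.2},
    {"x":0,"y":0,"z":0,"wx":0,"wy":0,"wz":0,"hand":0},
    {"x":0,"y":0,"z":0,"wx":0,"wy":0,"wz":0,"hand":0},
    {"x":0,"y":0,"z":0,"wx":0,"wy":0,"wz":0,"hand":0}
  ],
  "grip_force": 15
}}

```text
time: 24.12
tool_pos: [0.4326, 0.0795, 0.0031]
tool_rot: [-3.141, 0.001, -2.792]
contact_force: [0.5, -1.0, 5.1]
opening: 0.0164
```

```bash
python3 -c "
from h import *
to(.433,.06,.2,180);to(.4,-.05,.2,130);to(.582,-.334,.12,90)"
```

```text
t 24.12 at [0.4326 0.0795 0.0031] F [ 0.5 -1.   5.1] -> xyz [ 0.0061 -0.0186 -0.1969] w [-0.   0.1 20. ]
t 24.12 at [0.4326 0.0795 0.0031] F [ 0.5 -1.   5.1] -> xyz [ 0.0748 -0.1106 -0.1969] w [-0.   0.1 70. ]
t 24.12 at [0.4326 0.0795 0.0031] F [ 0.5 -1.   5.1] -> xyz [ 0.0011 -0.4397 -0.1165] w [0.0e+00 1.0e-01 1.1e+02]
```

Emit:
{"name": "move_arm", "arguments": {
  "deltas": [
    {"x":0,"y":0,"z":-0.03,"wx":0,"wy":0,"wz":0,"hand":0},
    {"x":0,"y":0,"z":-0.09,"wx":0,"wy":0,"wz":5,"hand":0},
    {"x":0.02,"y":-0.05,"z":-0.15,"wx":0,"wy":0,"wz":15,"hand":0},
    {"x":0.045,"y":-0.105,"z":-0.17,"wx":0,"wy":0,"wz":25,"hand":0},
    {"x":0.068,"y":-0.158,"z":-0.17,"wx":0,"wy":0,"wz":35,"hand":0},
    {"x":0.09,"y":-0.211,"z":-0.17,"wx":0,"wy":0,"wz":45,"hand":0},
    {"x":0.107,"y":-0.265,"z":-0.17,"wx":0,"wy":0,"wz":55,"hand":0},
    {"x":0.123,"y":-0.315,"z":-0.17,"wx":0,"wy":0,"wz":65,"hand":0}
  ]
}}

```text
time: 25.12
tool_pos: [0.4239, -0.2607, 0.1727]
tool_rot: [-3.142, 0.0, 2.35]
contact_force: [0.4, 0.5, -0.1]
opening: 0.0161
```

Emit:
{"name": "move_arm", "arguments": {
  "deltas": [
    {"x":0,"y":0,"z":0,"wx":0,"wy":0,"wz":10,"hand":0},
    {"x":0,"y":0,"z":0,"wx":0,"wy":0,"wz":20,"hand":0},
    {"x":0,"y":0,"z":0,"wx":0,"wy":0,"wz":30,"hand":0},
    {"x":0,"y":0,"z":0,"wx":0,"wy":0,"wz":40,"hand":0},
    {"x":0,"y":0,"z":0,"wx":0,"wy":0,"wz":45,"hand":0},
    {"x":0,"y":0,"z":0,"wx":0,"wy":0,"wz":45,"hand":0}
  ]
}}

```text
time: 25.88
tool_pos: [0.4242, -0.2582, 0.1725]
tool_rot: [-3.141, -0.0, 1.572]
contact_force: [0.5, 0.0, -1.4]
opening: 0.0164
```

```bash
python3 -c "
from h import *
print(monitor.observe()['opening'])
to(.44,-.334,.12,90);to(.582,-.334,.12,91);to(.582,-.334,.0085,91)"
```

```text
0.01639080555665714
t 25.88 at [ 0.4242 -0.2582  0.1725] F [ 0.5  0.  -1.4] -> xyz [-0.0758  0.0157  0.0525] w [-0.  -0.   0.1]
t 25.88 at [ 0.4242 -0.2582  0.1725] F [ 0.5  0.  -1.4] -> xyz [-0.076   0.1577  0.0524] w [-0.  -0.  -0.9]
t 25.88 at [ 0.4242 -0.2582  0.1725] F [ 0.5  0.  -1.4] -> xyz [-0.076   0.1578  0.1639] w [-0.  -0.  -0.9]
```

Emit:
{"name": "move_arm", "arguments": {
  "deltas": [
    {"x":-0.045,"y":0.03,"z":0,"wx":0,"wy":0,"wz":-0.9,"hand":0},
    {"x":-0.076,"y":0.08,"z":0,"wx":0,"wy":0,"wz":-0.9,"hand":0},
    {"x":-0.076,"y":0.13,"z":0.02,"wx":0,"wy":0,"wz":-0.9,"hand":0},
    {"x":-0.076,"y":0.158,"z":0.06,"wx":0,"wy":0,"wz":-0.9,"hand":0},
    {"x":-0.076,"y":0.158,"z":0.11,"wx":0,"wy":0,"wz":-0.9,"hand":0},
    {"x":-0.076,"y":0.158,"z":0.145,"wx":0,"wy":0,"wz":-0.9,"hand":0},
    {"x":-0.076,"y":0.158,"z":0.16,"wx":0,"wy":0,"wz":-0.9,"hand":0},
    {"x":-0.076,"y":0.158,"z":0.165,"wx":0,"wy":0,"wz":-0.9,"hand":0}
  ]
}}

```text
time: 26.88
tool_pos: [0.5824, -0.3345, 0.0075]
tool_rot: [-3.141, -0.0, 1.587]
contact_force: [0.2, 0.9, -0.8]
opening: 0.0164
```

Emit:
{"name": "move_arm", "arguments": {
  "deltas": [
    {"x":0,"y":0,"z":0,"wx":0,"wy":0,"wz":0,"hand":0},
    {"x":0,"y":0,"z":0,"wx":0,"wy":0,"wz":0,"hand":0.25},
    {"x":0,"y":0,"z":0,"wx":0,"wy":0,"wz":0,"hand":0.4},
    {"x":0,"y":0,"z":0,"wx":0,"wy":0,"wz":0,"hand":0.45},
    {"x":0,"y":0,"z":-0.05,"wx":0,"wy":0,"wz":0,"hand":0.45},
    {"x":0,"y":-0.02,"z":-0.11,"wx":0,"wy":0,"wz":0,"hand":0.45},
    {"x":0,"y":-0.07,"z":-0.16,"wx":0,"wy":0,"wz":-10,"hand":0.45},
    {"x":0,"y":-0.13,"z":-0.19,"wx":0,"wy":0,"wz":-20,"hand":0.45}
  ]
}}

```text
time: 27.88
tool_pos: [0.4636, -0.3367, 0.1941]
tool_rot: [3.14, 0.004, 1.943]
contact_force: [-0.9, -0.4, 1.2]
opening: 0.0416
```

```bash
python3 -c "
from h import *
to(.46,-.16,.22,180);to(.46,.057,.2,180,-30)"
```

```text
t 27.88 at [ 0.4636 -0.3367  0.1941] F [-0.9 -0.4  1.2] -> xyz [ 0.1658  0.0609 -0.0265] w [ -0.1   0.2 -68.7]
t 27.88 at [ 0.4636 -0.3367  0.1941] F [-0.9 -0.4  1.2] -> xyz [ 0.3681  0.1397 -0.0072] w [-18. -26. -67.]
```

Emit:
{"name": "move_arm", "arguments": {
  "deltas": [
    {"x":0.05,"y":0.02,"z":-0.02,"wx":0,"wy":0,"wz":-10,"hand":0.45},
    {"x":0.1,"y":0.04,"z":-0.0265,"wx":0,"wy":0,"wz":-20,"hand":0.45},
    {"x":0.1658,"y":0.0609,"z":-0.0265,"wx":0,"wy":0,"wz":-30,"hand":0.45},
    {"x":0.1658,"y":0.0609,"z":-0.0265,"wx":0,"wy":0,"wz":-40,"hand":0.45},
    {"x":0.1658,"y":0.0609,"z":-0.0265,"wx":0,"wy":0,"wz":-50,"hand":0.45},
    {"x":0.1658,"y":0.0609,"z":-0.0265,"wx":0,"wy":0,"wz":-60,"hand":0.45},
    {"x":0.1658,"y":0.0609,"z":-0.0265,"wx":0,"wy":0,"wz":-68.7,"hand":0.45},
    {"x":0.1658,"y":0.0609,"z":-0.0265,"wx":0,"wy":0,"wz":-68.7,"hand":0.45}
  ]
}}

```text
time: 28.88
tool_pos: [0.4616, -0.1597, 0.2182]
tool_rot: [-3.141, 0.0, 3.134]
contact_force: [0.6, -0.4, -0.0]
opening: 0.0413
```

```bash
python3 -c "
from h import *
to(.46,.057,.2,180,-30)
cv2.imwrite('pics/w8.png',viewer.read_camera('wrist')[:,:,::-1])"
```

```text
t 28.88 at [ 0.4616 -0.1597  0.2182] F [ 0.6 -0.4 -0. ] -> xyz [0.0034 0.2167 0.0181] w [ -0.1 -30.   -0.4]
```

Emit:
{"name": "move_arm", "arguments": {
  "deltas": [
    {"x":0.003,"y":0.06,"z":0,"wx":0,"wy":-10,"wz":0,"hand":0.55},
    {"x":0.003,"y":0.12,"z":0.01,"wx":0,"wy":-20,"wz":0,"hand":0.55},
    {"x":0.003,"y":0.18,"z":0.018,"wx":0,"wy":-30,"wz":0,"hand":0.55},
    {"x":0.003,"y":0.217,"z":0.018,"wx":0,"wy":-30,"wz":-0.4,"hand":0.55},
    {"x":0.003,"y":0.217,"z":0.018,"wx":0,"wy":-30,"wz":-0.4,"hand":0.55},
    {"x":0.003,"y":0.217,"z":0.018,"wx":0,"wy":-30,"wz":-0.4,"hand":0.55},
    {"x":0.003,"y":0.217,"z":0.018,"wx":0,"wy":-30,"wz":-0.4,"hand":0.55},
    {"x":0.003,"y":0.217,"z":0.018,"wx":0,"wy":-30,"wz":-0.4,"hand":0.55}
  ]
}}

```text
time: 29.92
tool_pos: [0.4605, 0.0562, 0.1999]
tool_rot: [-3.139, 0.524, 3.14]
contact_force: [-1.1, 0.8, -0.2]
opening: 0.0507
```

```bash
python3 -c "
from h import *
to(.46,.057,.2,180,-30)
p,im=dial('d9')
a=cv2.imread('pics/d9.png');b=cv2.imread('pics/w8.png');t=viewer.read_camera('top')[:,:,::-1]
cv2.imwrite('pics/f.png',np.vstack([np.hstack([cv2.resize(a,(430,244)),cv2.resize(b,(370,244))]),cv2.resize(t[140:245,270:450],(570,333))[:, :].copy() if 0 else cv2.copyMakeBorder(cv2.resize(t[140:245,270:450],(570,333),interpolation=cv2.INTER_CUBIC),0,0,0,230,0)]))
print([proj('',[.552,-.0403,z],p).round(1).tolist() for z in(.0324,.05,.0733)])
u0=int(proj('',[.552,-.0403,.05],p)[0]);g=im.min(2)
for r in(172,184,192,200):
  s=g[r,u0-10:u0+10]; k=s.argmin(); print(r,u0-10+k,s[max(k-2,0):k+3].round())
" 2>/dev/null
```

```text
t 29.93 at [0.4605 0.0562 0.1999] F [-1.1  0.8 -0.2] -> xyz [ 0.0004  0.0008 -0.0003] w [-0.2 -0.  -0.1]
crop origin 170 158
[[224.4, 171.5], [221.0, 183.7], [216.2, 201.1]]
172 224 [133. 111.  85.  94. 118.]
184 211 [28. 58. 98.]
192 219 [110.  71.  40.  52.  89.]
200 216 [105.  64.  40.  63. 102.]
```

View pics/f.png

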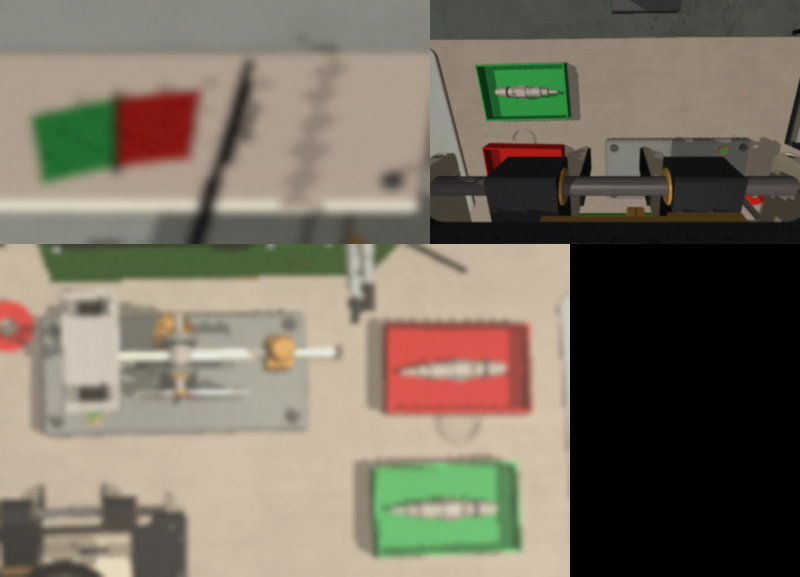

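```bash
python3 -c "
from cell import robot
print(robot.hand_in())"
```

```text
the job is handed in; nothing more can be done
None
```

The job is done and handed in at about 30 s of the 72 s allowed: the heavy holder lies in the green tray and the light one in the red tray. The balance is empty and still at zero.

- **Zeroing:** I pushed the tare weight in by about 35 mm with a finger. Two dial views showed the pointer at about +0.028 rad, so I pushed the weight back 5 mm. The first single view had suggested it was already near zero (about 0.004 rad), but I trusted the two-view reading.
- **Weighing:** The holder on the robot's right, weighed alone on the pan, settled at about 0.293 rad, in the green field, so it is the complete one. I did not weigh the other; I took it as the light one by elimination.
- **Last checks:** The pointer sat within about 0.005 rad of zero. The pictures showed each holder lying inside its tray, the pan empty and the gripper clear of everything. The strongest push measured on the tare weight was about 4 to 5 N, read at the end of each move.

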